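Close the batch at the stamping bench

TASK

The batch is finished: hang every steel saddle astride the drying rail, clear of the bench and each legs down on either side of the bar, and nest all the empty parts dishes into one upright stack on the bench. Once all that is done, push the card punch's lever all the way down to its stop for a moment to mark the batch card, and let it come back up. Leave the bottle, the box of clips and the carton where they are.

Things in the scene. Friction and masses are not known exactly. Their poses are not given: they have to be found in the camera images.
- saddle0: One of up to four identical bare steel pipe saddles (arched straps, a wide upside-down U): 50 mm wide outside along its x, 36 mm deep along y, 60 mm high, strap 3 mm thick; straight legs 35 mm high under a half-round arch of 25 mm outer radius. Stands on its legs, 0.12 kg. Origin between the leg ends at the bottom, z up through the crown. None if absent.
- saddle0_crown (a point): Inside of that saddle's arch at its highest point, 57 mm above the leg ends, 3 mm under the top of the strap. Axes as the saddle's.
- saddle1: One of up to four identical bare steel pipe saddles (arched straps, a wide upside-down U): 50 mm wide outside along its x, 36 mm deep along y, 60 mm high, strap 3 mm thick; straight legs 35 mm high under a half-round arch of 25 mm outer radius. Stands on its legs, 0.12 kg. Origin between the leg ends at the bottom, z up through the crown. None if absent.
- saddle1_crown (a point): Inside of that saddle's arch at its highest point, 57 mm above the leg ends, 3 mm under the top of the strap. Axes as the saddle's.
- saddle2: One of up to four identical bare steel pipe saddles (arched straps, a wide upside-down U): 50 mm wide outside along its x, 36 mm deep along y, 60 mm high, strap 3 mm thick; straight legs 35 mm high under a half-round arch of 25 mm outer radius. Stands on its legs, 0.12 kg. Origin between the leg ends at the bottom, z up through the crown. None if absent.
- saddle2_crown (a point): Inside of that saddle's arch at its highest point, 57 mm above the leg ends, 3 mm under the top of the strap. Axes as the saddle's.
- saddle3: One of up to four identical bare steel pipe saddles (arched straps, a wide upside-down U): 50 mm wide outside along its x, 36 mm deep along y, 60 mm high, strap 3 mm thick; straight legs 35 mm high under a half-round arch of 25 mm outer radius. Stands on its legs, 0.12 kg. Origin between the leg ends at the bottom, z up through the crown. None if absent.
- saddle3_crown (a point): Inside of that saddle's arch at its highest point, 57 mm above the leg ends, 3 mm under the top of the strap. Axes as the saddle's.
- dish0: One of up to four identical round aluminium parts dishes, open on top: rim 62 mm outside diameter, 44 mm high, foot 36 mm diameter, conical side, then a 5 mm high upright rim; wall 2.2 mm, floor 18 mm thick, so a nested dish sits 18 mm higher than the one it is in. 0.12 kg, empty. Origin at the centre of the underside, z up. None if absent.
- dish1: One of up to four identical round aluminium parts dishes, open on top: rim 62 mm outside diameter, 44 mm high, foot 36 mm diameter, conical side, then a 5 mm high upright rim; wall 2.2 mm, floor 18 mm thick, so a nested dish sits 18 mm higher than the one it is in. 0.12 kg, empty. Origin at the centre of the underside, z up. None if absent.
- dish2: One of up to four identical round aluminium parts dishes, open on top: rim 62 mm outside diameter, 44 mm high, foot 36 mm diameter, conical side, then a 5 mm high upright rim; wall 2.2 mm, floor 18 mm thick, so a nested dish sits 18 mm higher than the one it is in. 0.12 kg, empty. Origin at the centre of the underside, z up. None if absent.
- dish3: One of up to four identical round aluminium parts dishes, open on top: rim 62 mm outside diameter, 44 mm high, foot 36 mm diameter, conical side, then a 5 mm high upright rim; wall 2.2 mm, floor 18 mm thick, so a nested dish sits 18 mm higher than the one it is in. 0.12 kg, empty. Origin at the centre of the underside, z up. None if absent.
- rail_mid (a point): Middle of the horizontal round steel bar of the drying rail: bar 16 mm diameter, 320 mm long along this frame's y, axis 150 mm above the bench, on two 16 mm end posts fixed to the bench (feet 70 mm diameter). x is level across the bar, z up. This point lies on the bar's axis.
- punch: Green bench card punch, fixed: base plate 170 x 90 mm, 22 mm high, reaching from 130 mm in front (-x) to 40 mm behind the origin; upright cheeks 157 mm high at the back. Origin on the bench right under the lever's hinge, which lies 140 mm above it and turns about the punch's y. The lever points to the punch's -x.
- punch_grip (a point): Centre of the lever's black round cross handle (22 mm diameter, 70 mm long along the punch's y), 200 mm from the hinge. At rest the lever rises 0.40 rad above level; at its stop it points 0.15 rad below level, so the handle's centre goes from 218 mm to 110 mm above the bench.
- punch_lever (a joint): Angle of the punch's sprung lever, rad: 0 at rest (up), 0.55 at its lower stop. A spring brings it back; some 5 N at the handle starts it, about 8 N holds it at the stop.
- bottle: Bystander: small black bottle, 40 mm diameter, 85 mm high, standing. Origin under its centre.
- clip_box: Bystander: open shallow cardboard box of small clips, 100 x 140 x 45 mm. Origin under its centre.
- carton: Bystander: closed white carton, 80 x 120 x 50 mm. Origin under its centre.

How it is judged (in metres and radians):
On the way, in this order (a step that is already met when the one before it is completed fails the run):
1. every saddle hangs on the rail and all dishes are nested in one stack (x of saddle0_crown in the frame of rail_mid between -0.016 and 0.016 m and y of saddle0_crown in the frame of rail_mid between -0.152 and 0.152 m and z of saddle0_crown in the frame of rail_mid between 0.003 and 0.014 m and angle between each of saddle0, saddle1, saddle2, saddle3's own z axis and vertical below 0.4 rad and x of saddle1_crown in the frame of rail_mid between -0.016 and 0.016 m and y of saddle1_crown in the frame of rail_mid between -0.152 and 0.152 m and z of saddle1_crown in the frame of rail_mid between 0.003 and 0.014 m and x of saddle2_crown in the frame of rail_mid between -0.016 and 0.016 m and y of saddle2_crown in the frame of rail_mid between -0.152 and 0.152 m and z of saddle2_crown in the frame of rail_mid between 0.003 and 0.014 m and x of saddle3_crown in the frame of rail_mid between -0.016 and 0.016 m and y of saddle3_crown in the frame of rail_mid between -0.152 and 0.152 m and z of saddle3_crown in the frame of rail_mid between 0.003 and 0.014 m and horizontal distance between dish0 and dish1 below 0.008 m and horizontal distance between each of dish0, dish1 and dish2 below 0.008 m and horizontal distance between each of dish0, dish1, dish2 and dish3 below 0.008 m and angle between each of dish0, dish1, dish2, dish3's own z axis and vertical below 0.12 rad and height (world z) of each of dish0, dish1, dish2, dish3 below 0.06 m), for 0.3 s.
2. the punch lever is pushed to its stop (value of joint punch_lever above 0.5 rad), for 0.1 s.
3. the punch lever has come back up (value of joint punch_lever below 0.06 rad), for 0.2 s.
At the end, for the whole second after the job is handed in: Every saddle present hangs astride the bar (crown within 16 mm across it and resting on it, between the posts, tilt under 0.4 rad); all dishes present form one stack (axes within 8 mm, tilt under 0.12 rad, none above 60 mm); all at rest; lever back up (under 0.06 rad) (all of step 1 and linear speed of each of saddle0, saddle1, saddle2, saddle3, dish0, dish1, dish2, dish3 below 0.03 m/s and value of joint punch_lever below 0.06 rad); the robot touches nothing.
It fails at once if the bottle is disturbed (moved more than 30 mm) (distance of bottle from where it was at the start of the episode above 0.03 m).
It fails at once if the box of clips is disturbed (moved more than 30 mm) (distance of clip_box from where it was at the start of the episode above 0.03 m).
It fails at once if the carton is disturbed (moved more than 30 mm) (distance of carton from where it was at the start of the episode above 0.03 m).
Of saddle0, saddle1, saddle2, saddle3 only 3 to 4 are there at a start; the rules pass over those that are not, and their reading is None.
Of dish0, dish1, dish2, dish3 only 3 to 4 are there at a start; the rules pass over those that are not, and their reading is None.
At some moment in a run one of dish0, dish1, dish2, dish3 may be knocked a few centimetres aside while the robot is not near it.
It also fails if it takes over 208 s, if anything falls off the work surface, if the arm or the gripper's body presses on something with over 40 N, if the wrist force passes 120 N, or if a joint passes its speed limit or range.

ROBOT

A 6-joint arm with a two-finger parallel gripper is mounted at the origin on the work surface. World frame = base frame: x ahead of the robot, y to its left, z up, the work surface at z = 0. Lengths are in mm, angles in rad, forces in N, time in s.
With the tool pointing down it reaches from about 350 to 875 mm from the base axis. Payload 4.2 kg.
Tool frame: the origin (TCP) lies on the centre line of the jaws, within the pads' length; the fingertips stand 22 mm ahead of it and the grasp point (between the pads) lies 3 mm ahead of it (arm.nose_length is the distance from the TCP to the fingertips, in mm); z points along the fingers, x is the direction in which the jaws open and shut, and the axes are right-handed (so a half turn about z gives the same grasp; the last joint's range is limited). The gripper opens to 85 mm and grips with 20 to 120 N. Pads are 22 mm wide; open, the fingers measure 114 mm over their backs; the gripper's body (76 mm by 85 mm) begins 54 mm behind the grasp point. The pads swing forward as they close: fully open they stand 13 mm farther back than shut.
Start: joints at [1.447, 0.385, 0.008, 0, -1.194, -0.259], TCP at [233.416, 579.755, 253.312] pointing down, gripper open.
Joint ranges: [-3.14, 3.14], [-1.21, 2.06], [-1.07, 1.41], [-3.16, 2.05], [-2.99, -0.16], [-3.1, 3.1]. Speed limits (rad/s): [2.79, 2.79, 3.14, 3.14, 3.14, 3.14].

INTERFACE

Orientations are given as a unit quaternion [x, y, z, w].
In Python, from bench import telemetry, get_image, workorder, nets, arm gives the robot as it stands.
- The arm moves only by the tool apply_moves, never from a script. Its argument "steps" is a list of rows, each an object with "hand": the opening, from 0 (shut) to 1 (fully open); "xyz": the shift along the tool's x, y, z in cm, a list of three; "delta_rot": the turn, a rotation vector about the tool's x, y, z in rad, a list of three. In form: [{"hand": hand, "xyz": [x, y, z], "delta_rot": [wx, wy, wz]}, ...]. A call has 1 to 12 rows; each row is the pose to reach, as a shift and turn from the pose commanded when the call began, along the tool's axes at that moment; what a row does not reach only later rows make up. A row lasts 1/12 s, in which the tool goes at most 41.7 mm and 7.16 degrees, less where a joint would pass 70% of its speed; a pose out of reach is approached as far as the arm can. A call with a gripper value outside its range is refused whole. The fingers move at their own pace and stop on an object; the grip force is fixed at half the most. Time passes only in rows, so rows that repeat a pose let the fingers close. It gives the time, the measured TCP pose, the force and the opening at its end, in the units of the state.
- telemetry.read_state(): the state, without advancing time (a new reading comes with each control period).
- get_image(name): name is "scene" or "top"; returns a dict with "frame" (420x560x3 uint8, blue, green, red), "fx", "fy", "cx", "cy" (pixels), "distortion" ([k1, k2, p1, p2, k3] as OpenCV has them; the pictures are not rectified), "origin" and "orientation" of the camera in the world. Camera axes: x right, y down, z forward; pixel columns grow to the right and rows downward; lengths in mm; the calibration is good to about 2 mm. A picture is of the moment at which its call begins. There is no depth.
- workorder.job_done(): hands the job in, once; it reports no verdict.
Trained networks look in a picture, given as the dict that the camera call returned (one of the last four; its "shot" number tells which), for a name from the list of things; names that differ only in an ending like _2 or _b are one class to them, and where a whole thing is asked for, a point or a joint stands for the part that bears it (a point fixed in the world has none). Each returns a list of dicts, best first, with "confidence" (0 to 1); they miss things now and then, are a little off and sometimes report something else, mostly with a low value. They report only what shows in the picture. A call takes as long as a camera call.
- nets.recognise(picture, label): "xyz" ([x, y, z] in mm, in world coordinates, good to about 4 mm: the middle of the surface that is visible of it).
- nets.outline_of(picture, label): "pixels" (420x560 bool, what is visible of it).
- nets.pinpoint(picture, label): "xyz" ([x, y, z] in mm, in world coordinates, good to about 4 mm: a listed point, or the origin of a listed thing).
The state is a dict: "clock": time; "joints": joint angles; "joint_vel": joint speeds; "joint_efforts": joint torques, N m; "position": TCP position; "ee_rot": TCP orientation; "contact_force": force on the tool from outside, world axes, zero at the start; "wrist_torque": the same for the moment, N m; "gripper_width": finger opening in mm.
Only numpy, scipy, OpenCV 4.12 (cv2) and the standard library are available. Lean on these libraries where they do the work, as an engineer would, in place of code of your own. Each camera call takes 0.05 s, during which the arm holds its last target.

## Working session

There is one attempt and no reset: what is moved stays moved. The work goes in short steps, Python scripts to look and compute and a tool call to move; the robot and the scene stay as the last step left them, time stands still between calls to the robot, and variables do not carry over. Pictures are saved under pics/ and viewed, and the job is handed in when it is done.

Besides the shell and the picture viewer there is one more tool, called as name(argument=value, ...) on one line, values as JSON. apply_moves: Moves the arm, as the interface text tells. Its arguments: {"type":"object","properties":{"steps":{"type":"array"}},"required":["steps"]}

```bash
ls; mkdir -p pics; cat > h.py <<'E'
import numpy as np, cv2
from bench import telemetry, get_image, workorder, nets, arm
from scipy.spatial.transform import Rotation as R
def snap(name,fn=None):
    p=get_image(name)
    if fn: cv2.imwrite('pics/'+fn,p['frame'])
    return p
def ray(p,u,v):
    K=np.array([[p['fx'],0,p['cx']],[0,p['fy'],p['cy']],[0,0,1]])
    n=cv2.undistortPoints(np.array([[[u,v]]],float),K,np.array(p['distortion'],float))[0,0]
    d=R.from_quat(p['orientation']).apply([n[0],n[1],1]); return np.array(p['origin'],float),d
def at_z(p,u,v,z):
    o,d=ray(p,u,v); return o+d*(z-o[2])/d[2]
def proj(p,X):
    K=np.array([[p['fx'],0,p['cx']],[0,p['fy'],p['cy']],[0,0,1]])
    Rm=R.from_quat(p['orientation']).inv()
    c=Rm.apply(np.atleast_2d(X)-np.array(p['origin']))
    return cv2.projectPoints(c,np.zeros(3),np.zeros(3),K,np.array(p['distortion'],float))[0][:,0]
E
python3 - <<'E'
from h import *
print(telemetry.read_state())
for n in('scene','top'):
    p=snap(n,n+'0.png'); print({k:v for k,v in p.items() if k!='frame'})
    for l in ['saddle0','dish0','punch','bottle','clip_box','carton']:
        print(l,[(np.round(d['xyz']),round(d['confidence'],2)) for d in nets.pinpoint(p,l)])
    for l in ['saddle0_crown','rail_mid','punch_grip']:
        print(l,[(np.round(d['xyz']),round(d['confidence'],2)) for d in nets.pinpoint(p,l)])
E
```

```text
pics
{'clock': 0.0, 'joints': array([ 1.44659467e+00,  3.85578627e-01,  6.58150180e-03, -5.27745650e-04,
       -1.19401855e+00, -2.58571531e-01]), 'joint_vel': array([-0.00098788, -0.00067972,  0.00210318, -0.0008805 , -0.0012338 ,
        0.00108823]), 'joint_efforts': array([ 6.44600959e-05, -3.92290163e+01,  1.88402635e+01,  4.18618172e+00,
       -4.55620393e-03, -1.00152803e-06]), 'position': array([233.22028332, 579.25075398, 252.18661409]), 'ee_rot': array([-5.59608870e-01,  8.28756069e-01, -6.74175481e-04, -9.14881872e-04]), 'contact_force': array([ 0.54852456,  0.6242802 , -0.23832974]), 'wrist_torque': array([ 0.02581587,  0.01830031, -0.02367754]), 'gripper_width': 85.3897437440975}
{'fx': 493.27865197367424, 'fy': 493.27865197367424, 'cx': 283.5711170920897, 'cy': 210.4002483555594, 'distortion': array([0.04737404, 0.        , 0.        , 0.        , 0.        ]), 'origin': array([1163.50729958,  712.47857425,  987.75788754]), 'orientation': array([ 0.29434051,  0.8670846 , -0.3811067 , -0.12761523]), 'shot': 1}
saddle0 [(array([461., 196.,  -1.]), 0.86), (array([423., 3
[... 870 characters left out ...]
.06030192, -0.0498376 ]), 'shot': 2}
saddle0 [(array([451.,  91.,  -1.]), 0.69), (array([782.,  56.,  -2.]), 0.63), (array([461., 190.,  -0.]), 0.45), (array([428., 304.,  -1.]), 0.44), (array([ 486., -375.,  222.]), 0.4)]
dish0 [(array([ 432., -210.,   -5.]), 0.83), (array([ 599., -244.,   -1.]), 0.82), (array([440., -49.,   0.]), 0.78), (array([615., -64.,   1.]), 0.61)]
punch [(array([ 675., -399.,   -1.]), 0.81)]
bottle [(array([ 730., -101.,    1.]), 0.5)]
clip_box [(array([783.,  61.,  -2.]), 0.63)]
carton [(array([ 768., -249.,    2.]), 0.8)]
saddle0_crown [(array([450.,  93.,  54.]), 0.48)]
rail_mid [(array([592., 186., 149.]), 0.75)]
punch_grip [(array([ 487., -378.,  222.]), 0.72)]
```

View pics/scene0.png

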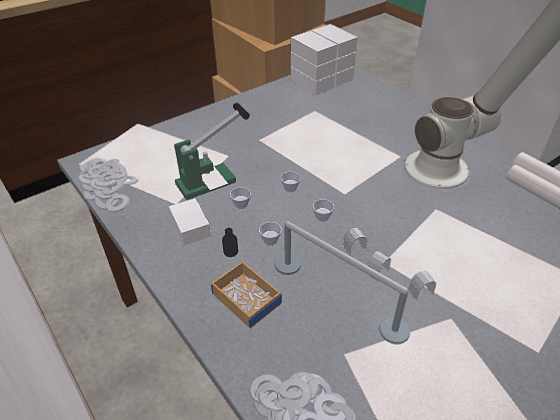

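View pics/top0.png

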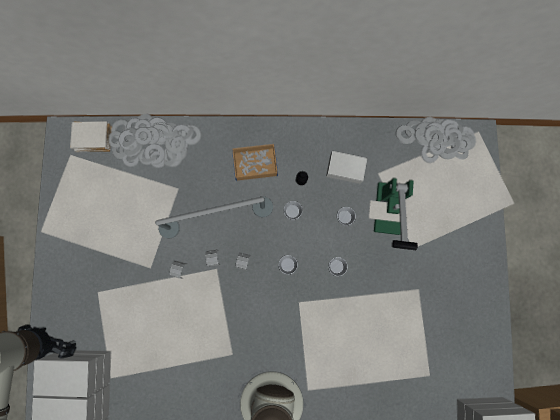

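The scene has three saddles (top image about (178,268), (211,257), (242,261)), four dishes ((292,210), (346,215), (288,264), (337,266)), and a rail running from (165,226) to (262,205). Next I'll zoom in for orientations.

```bash
python3 - <<'E'
import cv2,numpy as np
t=cv2.imread('pics/top0.png');s=cv2.imread('pics/scene0.png')
a=cv2.resize(t[185:290,140:280],None,fx=5.5,fy=5.5,interpolation=cv2.INTER_CUBIC)
b=cv2.resize(s[210:350,270:450],None,fx=4.2,fy=4.2,interpolation=cv2.INTER_CUBIC)
cv2.imwrite('pics/a1.png',a);cv2.imwrite('pics/b1.png',b)
E
```

```text
(no output)
```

View pics/a1.png

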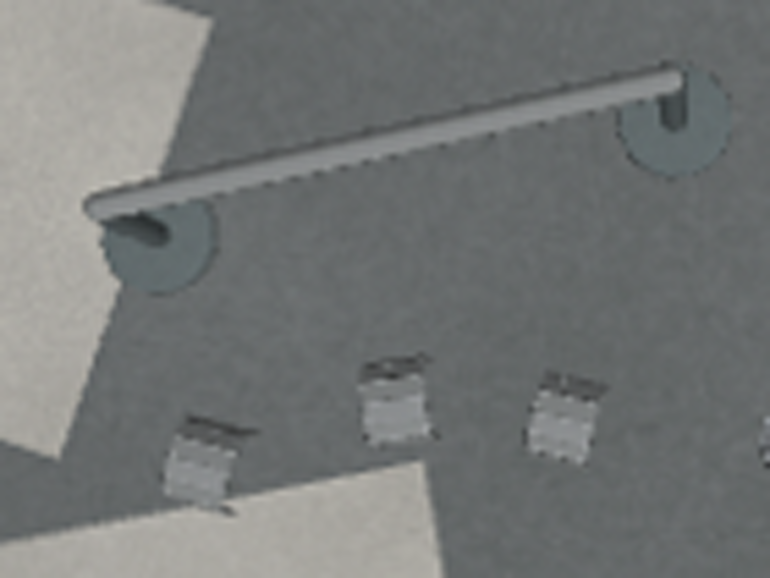

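View pics/b1.png

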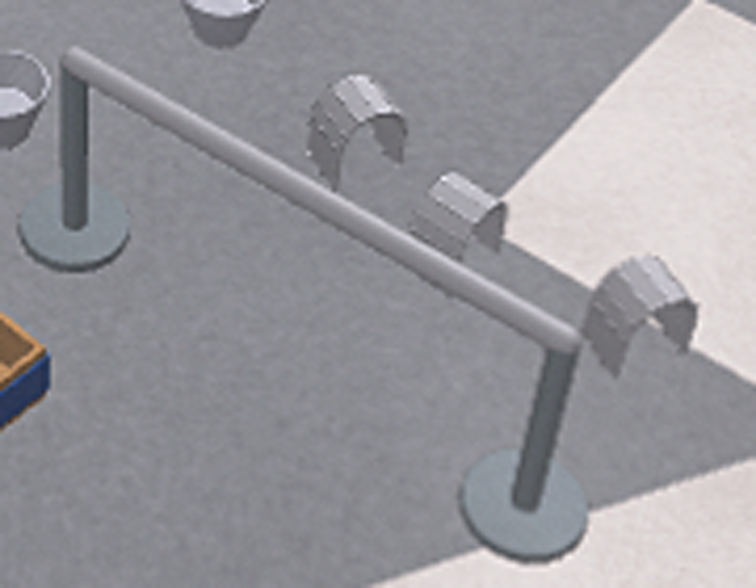

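```bash
cat > fit.py <<'E'
from h import *
from scipy.optimize import minimize
S=4
def saddle_quads(x,y,yaw):
    pts=[(-25,0),(-25,35)]+[(-25*np.cos(a),35+25*np.sin(a)) for a in np.linspace(0,np.pi,17)[1:-1]]+[(25,35),(25,0)]
    inn=[(-22,0),(-22,35)]+[(-22*np.cos(a),35+22*np.sin(a)) for a in np.linspace(0,np.pi,17)[1:-1]]+[(22,35),(22,0)]
    q=[]
    for P in(pts,inn):
        for a,b in zip(P[:-1],P[1:]):
            q.append([(a[0],-18,a[1]),(a[0],18,a[1]),(b[0],18,b[1]),(b[0],-18,b[1])])
    for s in(-18,18):
        for i in range(len(pts)-1):
            q.append([(pts[i][0],s,pts[i][1]),(pts[i+1][0],s,pts[i+1][1]),(inn[i+1][0],s,inn[i+1][1]),(inn[i][0],s,inn[i][1])])
    q=np.array(q,float); c,s=np.cos(yaw),np.sin(yaw)
    o=q.copy(); o[...,0]=c*q[...,0]-s*q[...,1]+x; o[...,1]=s*q[...,0]+c*q[...,1]+y
    return o
def dish_quads(x,y,z=0):
    th=np.linspace(0,2*np.pi,25); q=[]
    prof=[(18,0),(31,39),(31,44)]
    ring=lambda r,h:np.stack([x+r*np.cos(th),y+r*np.sin(th),np.full(25,z+h)],1)
    for a,b in zip(prof[:-1],prof[1:]):
        A,B=ring(*a),ring(*b)
        for i in range(24): q.append([A[i],A[i+1],B[i+1],B[i]])
    T=ring(31,44)
    for i in range(0,24): q.append([T[i],T[i+1],[x,y,z+44],[x,y,z+44]])
    return np.array(q)
def render(p,q,box):
    u0,v0,u1,v1=box
    px=proj(p,q.reshape(-1,3)).reshape(-1,4,2)
    im=np.zeros(((v1-v0)*S,(u1-u0)*S),np.uint8)
    for f in px:
        # pixel (u,v) centre -> supersampled
        g=((f-[u0,v0]+0.5)*S-0.5)
        cv2.fillConvexPoly(im,np.round(g*16).astype(np.int32),255,shift=4)
    return cv2.resize(im,(u1-u0,v1-v0),interpolation=cv2.INTER_AREA)/255.
def fit(obs,fn,x0,steps):
    """obs list of (pic,mask)"""
    data=[]
    for p,m in obs:
        v,u=np.nonzero(m); b=(max(u.min()-8,0),max(v.min()-8,0),min(u.max()+9,560),min(v.max()+9,420))
        data.append((p,m[b[1]:b[3],b[0]:b[2]].astype(float),b))
    def cost(t):
        return sum(np.abs(render(p,fn(*t),b)-m).sum()/m.sum() for p,m,b in data)
    n=len(x0); sim=np.array([x0]+[np.array(x0)+np.eye(n)[i]*steps[i] for i in range(n)])
    r=minimize(cost,x0,method='Nelder-Mead',options=dict(initial_simplex=sim,xatol=.01,fatol=1e-4,maxiter=300))
    return r.x,r.fun
def masks(p,label,fn_center,minc=.2):
    return [(d['confidence'],d['pixels']) for d in nets.outline_of(p,label) if d['confidence']>minc]
def match(ms,p,X,tol=14):
    u=proj(p,X)[0]; best=None
    for c,m in ms:
        v,uu=np.nonzero(m)
        if len(v)<20: continue
        d=np.hypot(uu.mean()-u[0],v.mean()-u[1])
        if d<tol and (best is None or d<best[0]): best=(d,m,c)
    return best
def fit_dish(ps,ms,X,z=0):
    out={}
    obs=[]
    for n in ps:
        b=match(ms[n],ps[n],[X[0],X[1],z+25])
        if b is not None:
            obs.append((ps[n],b[1])); out[n]=fit([obs[-1]],lambda x,y:dish_quads(x,y,z),list(X),(8,8))
    out['both']=fit(obs,lambda x,y:dish_quads(x,y,z),list(X),(8,8)) if obs else None
    return out
def fit_saddle(ps,ms,X):
    out={};obs=[]
    for n in ps:
        b=match(ms[n],ps[n],[X[0],X[1],40])
        if b is not None: obs.append((ps[n],b[1])); 
    cands=[]
    for yaw in (-.6,-.3,0,.3,.6):
        cands.append((fit(obs,saddle_quads,[*X,yaw],(6,6,.3))))
    best=min(cands,key=lambda c:c[1])
    for i,o in enumerate(obs): out[i]=fit([o],saddle_quads,best[0],(4,4,.15))
    out['both']=best
    return out
E
cat > run1.py <<'E'
from fit import *
ps={n:snap(n) for n in('scene','top')}
md={n:masks(ps[n],'dish0',0) for n in ps}; msd={n:masks(ps[n],'saddle0',0) for n in ps}
np.set_printoptions(precision=2,suppress=True)
for X in [(618,-66),(440,-51),(434,-211),(598,-242)]:
    print('D',X,fit_dish(ps,md,X))
for X in [(424,303),(461,193),(450,92)]:
    print('S',X,fit_saddle(ps,msd,X))
E
python3 run1.py
```

```text
D (618, -66) {'scene': (array([618.14, -67.07]), np.float64(0.1160427807486631)), 'both': (array([618.14, -67.07]), np.float64(0.1160427807486631))}
D (440, -51) {'scene': (array([442.66, -51.07]), np.float64(0.05054347826086957)), 'both': (array([442.66, -51.07]), np.float64(0.05054347826086957))}
D (434, -211) {'scene': (array([ 435.91, -210.67]), np.float64(0.06206683931434208)), 'top': (array([ 435.98, -206.06]), np.float64(0.10723263664440134)), 'both': (array([ 436.7 , -207.98]), np.float64(0.233976357838733))}
D (598, -242) {'scene': (array([ 598.14, -241.8 ]), np.float64(0.04681983596762805)), 'top': (array([ 600.93, -239.19]), np.float64(0.2491639079874374)), 'both': (array([ 598.74, -240.89]), np.float64(0.31006689253389597))}
S (424, 303) {0: (array([422.85, 302.75,  -0.25]), np.float64(0.07596377534064473)), 1: (array([424.68, 305.35,  -0.27]), np.float64(0.10929517753047165)), 'both': (array([424.08, 304.45,  -0.29]), np.float64(0.23545368399306585))}
S (461, 193) {0: (array([463.15, 190.35,   0.13]), np.float64(0.39510957324106105)), 1: (array([462.89, 195.67,   0.11]), np.float64(0.116289592760181)), 'both': (array([463.55, 194.34,   0.07]), np.float64(0.6127181008149867))}
S (450, 92) {0: (array([453.05,  96.33,  -0.35]), np.float64(0.20694896851248643)), 1: (array([452.17,  96.53,  -0.24]), np.float64(0.0909237921972913)), 'both': (array([452.72,  96.  ,  -0.32]), np.float64(0.3313959896729436))}
```

```bash
cat >> h.py <<'E'
def plan(tgt,yaw,tipz=None,q=None):
    """tgt: TCP target world mm; yaw: world angle of jaw axis (mod pi)"""
    s=telemetry.read_state(); Rc=R.from_quat(s['ee_rot']); p=np.array(s['position'])
    best=None
    for k in(0,np.pi):
        a=yaw+k; X=np.array([np.cos(a),np.sin(a),0]);Z=np.array([0,0,-1.]);Y=np.cross(Z,X)
        Rt=R.from_matrix(np.stack([X,Y,Z],1)); rv=(Rc.inv()*Rt).as_rotvec()
        if best is None or np.linalg.norm(rv)<np.linalg.norm(best): best=rv
    d=Rc.inv().apply(np.array(tgt)-p)/10
    print('pos',np.round(p,1),'w',round(s['gripper_width'],1),'F',np.round(s['contact_force'],1),'t',round(s['clock'],2),'j6',round(s['joints'][5],2))
    print(' -> xyz',np.round(d,2).tolist(),'rot',np.round(best,3).tolist())
E
python3 - <<'E'
from h import *
print(arm.nose_length)
ps={n:snap(n) for n in('scene','top')}
T=[(156.3,222.3),(263.7,199.3)];Sc=[(406.2,291.4),(286.4,222.4)]
for n,P in(('top',T),('scene',Sc)):
    E=[at_z(ps[n],u,v,150) for u,v in P]; print(n,np.round(E,1),np.linalg.norm(E[0]-E[1]),(E[0]+E[1])/2,np.arctan2(*(E[0]-E[1])[[1,0]]))
plan([424,304,150],-0.27)
E
```

```text
22.0
top [[561.8 349.3 150. ]
 [632.9  27.8 150. ]] 329.26966772174364 [597.32802719 188.54046557 150.        ] 1.7884302318117822
scene [[560.2 347.5 150. ]
 [632.8  26.2 150. ]] 329.47532238957655 [596.5246794  186.85588209 150.        ] 1.7930194595980427
pos [233.4 579.8 253.3] w 85.3 F [ 0.4 -0.9 -0.1] t 1.4 j6 -0.26
 -> xyz [18.46, -27.98, 10.33] rot [-0.0, 0.0, 1.458]
```

apply_moves(steps=[{"hand": 1, "xyz": [18.5, -28, 8], "delta_rot": [0, 0, 1.458]}, {"hand": 1, "xyz": [18.5, -28, 8], "delta_rot": [0, 0, 1.458]}, {"hand": 1, "xyz": [18.5, -28, 8], "delta_rot": [0, 0, 1.458]}, {"hand": 1, "xyz": [18.5, -28, 8], "delta_rot": [0, 0, 1.458]}, {"hand": 1, "xyz": [18.5, -28, 8], "delta_rot": [0, 0, 1.458]}, {"hand": 1, "xyz": [18.5, -28, 8], "delta_rot": [0, 0, 1.458]}, {"hand": 1, "xyz": [18.5, -28, 8], "delta_rot": [0, 0, 1.458]}, {"hand": 1, "xyz": [18.5, -28, 8], "delta_rot": [0, 0, 1.458]}, {"hand": 1, "xyz": [18.5, -28, 8], "delta_rot": [0, 0, 1.458]}, {"hand": 1, "xyz": [18.5, -28, 8], "delta_rot": [0, 0, 1.458]}, {"hand": 1, "xyz": [18.5, -28, 8], "delta_rot": [0, 0, 1.458]}, {"hand": 1, "xyz": [18.5, -28, 8], "delta_rot": [0, 0, 1.458]}])

```text
clock: 2.4
position: [424.5, 303.0, 173.4]
ee_rot: [0.138, 0.99, 0.0, 0.0]
contact_force: [0.5, 0.8, -0.0]
gripper_width: 85.3
```

```bash
python3 - <<'E'
from h import *
plan([424,304,32],-0.27)
E
```

```text
pos [424.5 303.  173.4] w 85.3 F [ 0.5  0.8 -0. ] t 2.4 j6 -1.21
 -> xyz [0.08, 0.08, 14.14] rot [0.0, 0.0, -0.007]
```

apply_moves(steps=[{"hand": 1, "xyz": [0.1, 0.1, 8], "delta_rot": [0, 0, 0]}, {"hand": 1, "xyz": [0.1, 0.1, 8], "delta_rot": [0, 0, 0]}, {"hand": 1, "xyz": [0.1, 0.1, 11], "delta_rot": [0, 0, 0]}, {"hand": 1, "xyz": [0.1, 0.1, 13], "delta_rot": [0, 0, 0]}, {"hand": 1, "xyz": [0.1, 0.1, 14.1], "delta_rot": [0, 0, 0]}, {"hand": 1, "xyz": [0.1, 0.1, 14.1], "delta_rot": [0, 0, 0]}])

```text
clock: 2.9
position: [422.3, 303.4, 29.7]
ee_rot: [0.135, 0.991, -0.003, -0.002]
contact_force: [0.7, -0.0, 0.1]
gripper_width: 85.3
```

apply_moves(steps=[{"hand": 0, "xyz": [0, 0, 0], "delta_rot": [0, 0, 0]}, {"hand": 0, "xyz": [0, 0, 0], "delta_rot": [0, 0, 0]}, {"hand": 0, "xyz": [0, 0, 0], "delta_rot": [0, 0, 0]}, {"hand": 0, "xyz": [0, 0, 0], "delta_rot": [0, 0, 0]}, {"hand": 0, "xyz": [0, 0, 0], "delta_rot": [0, 0, 0]}, {"hand": 0, "xyz": [0, 0, 0], "delta_rot": [0, 0, 0]}])

```text
clock: 3.4
position: [424.1, 305.8, 33.9]
ee_rot: [0.134, 0.991, 0.001, 0.001]
contact_force: [-0.2, 0.2, 6.5]
gripper_width: 48.9
```

```bash
python3 - <<'E'
from h import *
snap('scene','g1.png')
f=cv2.imread('pics/g1.png');cv2.imwrite('pics/g1c.png',cv2.resize(f[180:360,300:560],None,fx=3,fy=3))
b=np.array([-0.218,0.976,0]); m=np.array([597,187.3,0])
plan(m+85*b+[0,0,240],0.22)
E
```

```text
pos [424.1 305.8  33.9] w 48.5 F [-0.9 -0.   7.2] t 3.45 j6 -1.21
 -> xyz [-15.85, 0.75, -20.58] rot [0.003, 0.002, -0.489]
```

View pics/g1c.png

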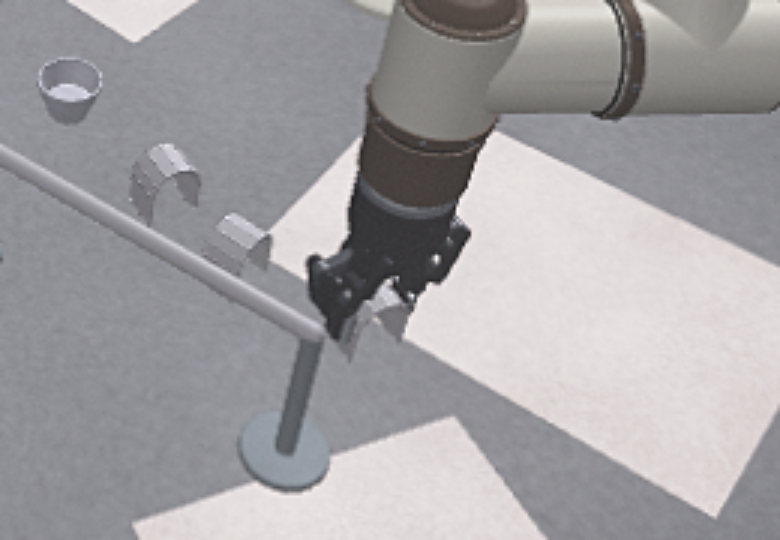

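The saddle is in the grip (opening 48.5 mm, arch visible between the fingers near (375,310) of the crop). Next I lift it and carry it over the rail.

apply_moves(steps=[{"hand": 0, "xyz": [0, 0, -4], "delta_rot": [0, 0, 0]}, {"hand": 0, "xyz": [0, 0, -8], "delta_rot": [0, 0, 0]}, {"hand": 0, "xyz": [0, 0, -12], "delta_rot": [0, 0, 0]}, {"hand": 0, "xyz": [0, 0, -16], "delta_rot": [0, 0, 0]}, {"hand": 0, "xyz": [0, 0, -20.6], "delta_rot": [0, 0, -0.1]}, {"hand": 0, "xyz": [-4, 0.2, -20.6], "delta_rot": [0, 0, -0.22]}, {"hand": 0, "xyz": [-8, 0.4, -20.6], "delta_rot": [0, 0, -0.34]}, {"hand": 0, "xyz": [-12, 0.6, -20.6], "delta_rot": [0, 0, -0.45]}, {"hand": 0, "xyz": [-15.8, 0.7, -20.6], "delta_rot": [0, 0, -0.489]}, {"hand": 0, "xyz": [-15.8, 0.7, -20.6], "delta_rot": [0, 0, -0.489]}, {"hand": 0, "xyz": [-15.8, 0.7, -20.6], "delta_rot": [0, 0, -0.489]}])

```text
clock: 4.37
position: [578.5, 268.1, 236.7]
ee_rot: [-0.108, 0.994, -0.0, -0.001]
contact_force: [-0.8, 0.4, -1.4]
gripper_width: 49.0
```

```bash
python3 - <<'E'
from h import *
for n in('scene','top'):
    snap(n,'g2%s.png'%n)
f=cv2.imread('pics/g2scene.png');t=cv2.imread('pics/g2top.png')
cv2.imwrite('pics/g2c.png',np.hstack([cv2.resize(f[180:380,340:500],None,fx=2.4,fy=2.4),cv2.resize(t[150:350,120:280],None,fx=2.4,fy=2.4)]))
b=np.array([-0.218,0.976,0]); m=np.array([597,187.3,0])
plan(m+85*b+[0,0,138],0.22)
E
```

```text
pos [576.8 269.  237.7] w 49.0 F [-0.4  0.1 -0.5] t 4.47 j6 -0.47
 -> xyz [-0.21, 0.09, 9.97] rot [-0.0, -0.002, -0.002]
```

View pics/g2c.png

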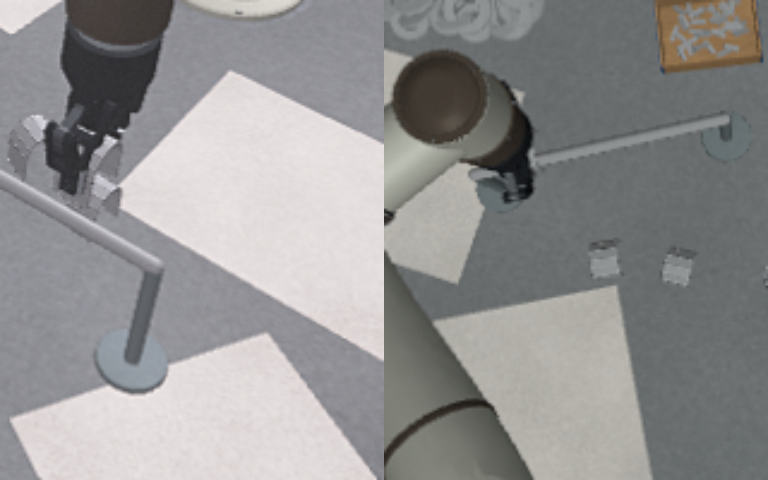

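The saddle is held upright near (95,165) of the crop, just above the bar, so I lower it.

apply_moves(steps=[{"hand": 0, "xyz": [-0.2, 0.1, 3.5], "delta_rot": [0, 0, 0]}, {"hand": 0, "xyz": [-0.2, 0.1, 6], "delta_rot": [0, 0, 0]}, {"hand": 0, "xyz": [-0.2, 0.1, 8], "delta_rot": [0, 0, 0]}, {"hand": 0, "xyz": [-0.2, 0.1, 9], "delta_rot": [0, 0, 0]}, {"hand": 0, "xyz": [-0.2, 0.1, 9.7], "delta_rot": [0, 0, 0]}, {"hand": 0, "xyz": [-0.2, 0.1, 10], "delta_rot": [0, 0, 0]}, {"hand": 0, "xyz": [-0.2, 0.1, 10], "delta_rot": [0, 0, 0]}, {"hand": 0, "xyz": [-0.2, 0.1, 10], "delta_rot": [0, 0, 0]}])

```text
clock: 5.13
position: [579.7, 271.4, 139.8]
ee_rot: [-0.11, 0.994, 0.001, 0.001]
contact_force: [-0.0, 0.5, -1.4]
gripper_width: 48.9
```

```bash
python3 - <<'E'
from h import *
for n in('scene','top'):
    snap(n,'g3%s.png'%n)
f=cv2.imread('pics/g3scene.png');t=cv2.imread('pics/g3top.png')
cv2.imwrite('pics/g3c.png',np.hstack([cv2.resize(f[220:340,320:440],None,fx=4,fy=4),cv2.resize(t[190:250,140:200],None,fx=5,fy=8)]))
plan([0,0,0],0.22)
E
```

```text
pos [579.8 271.3 139.8] w 48.9 F [ 0.2  0.4 -2.1] t 5.23 j6 -0.47
 -> xyz [62.53, -13.88, 13.81] rot [0.001, 0.003, -0.001]
```

View pics/g3c.png

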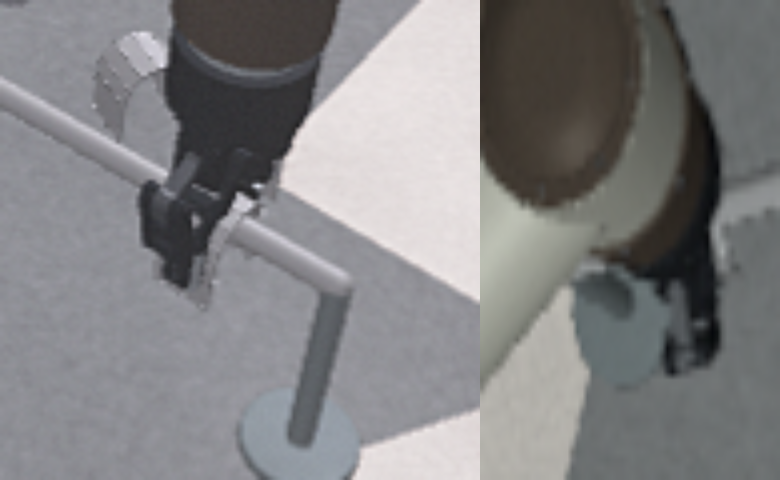

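The saddle sits astride the bar (arch at (225,230)). I'll lower it slightly, open the hand and lift away.

apply_moves(steps=[{"hand": 0, "xyz": [0, 0, 0.4], "delta_rot": [0, 0, 0]}, {"hand": 0, "xyz": [0, 0, 0.4], "delta_rot": [0, 0, 0]}, {"hand": 1, "xyz": [0, 0, 0.4], "delta_rot": [0, 0, 0]}, {"hand": 1, "xyz": [0, 0, 0.4], "delta_rot": [0, 0, 0]}, {"hand": 1, "xyz": [0, 0, 0.4], "delta_rot": [0, 0, 0]}, {"hand": 1, "xyz": [0, 0, 0.4], "delta_rot": [0, 0, 0]}, {"hand": 1, "xyz": [0, 0, 0.4], "delta_rot": [0, 0, 0]}, {"hand": 1, "xyz": [0, 0, 0.4], "delta_rot": [0, 0, 0]}])

```text
clock: 5.9
position: [579.2, 270.7, 134.1]
ee_rot: [-0.109, 0.994, -0.0, -0.0]
contact_force: [0.1, 0.7, -0.5]
gripper_width: 85.5
```

apply_moves(steps=[{"hand": 1, "xyz": [0, 0, -1], "delta_rot": [0, 0, 0]}, {"hand": 1, "xyz": [0, 0, -4], "delta_rot": [0, 0, 0]}, {"hand": 1, "xyz": [0, 0, -8], "delta_rot": [0, 0, 0]}, {"hand": 1, "xyz": [0, 0, -12], "delta_rot": [0, 0, 0]}, {"hand": 1, "xyz": [0, 0, -12], "delta_rot": [0, 0, 0]}])

```text
clock: 6.32
position: [583.1, 272.5, 265.5]
ee_rot: [-0.11, 0.994, 0.003, 0.009]
contact_force: [1.5, 0.4, 1.9]
gripper_width: 85.6
```

```bash
python3 - <<'E'
from h import *
for n in('scene','top'):
    snap(n,'g4%s.png'%n)
f=cv2.imread('pics/g4scene.png');t=cv2.imread('pics/g4top.png')
cv2.imwrite('pics/g4c.png',np.hstack([cv2.resize(f[220:340,320:440],None,fx=4,fy=4),cv2.resize(t[190:310,140:210],None,fx=4,fy=4)]))
plan([463,195,250],0.1)
plan([463,195,34],0.1)
E
```

```text
pos [580.  271.3 257.7] w 85.4 F [-0.1  0.3 -1. ] t 6.42 j6 -0.47
 -> xyz [13.08, -4.91, 0.69] rot [0.003, 0.005, 0.119]
pos [580.  271.3 257.7] w 85.4 F [-0.1  0.3 -1. ] t 6.42 j6 -0.47
 -> xyz [13.2, -4.97, 22.29] rot [0.003, 0.005, 0.119]
```

View pics/g4c.png

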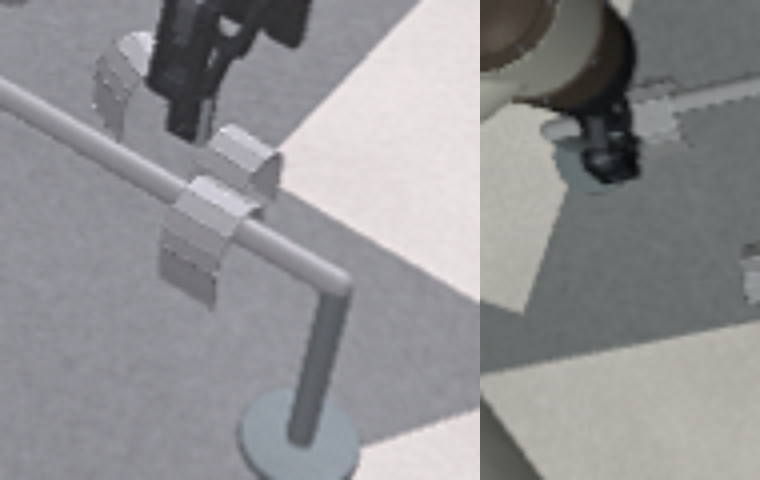

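The first saddle hangs properly on the bar (crop (210,235)). Now the second one.

apply_moves(steps=[{"hand": 1, "xyz": [13.2, -5, 0.7], "delta_rot": [0, 0, 0.119]}, {"hand": 1, "xyz": [13.2, -5, 0.7], "delta_rot": [0, 0, 0.119]}, {"hand": 1, "xyz": [13.2, -5, 0.7], "delta_rot": [0, 0, 0.119]}, {"hand": 1, "xyz": [13.2, -5, 0.7], "delta_rot": [0, 0, 0.119]}, {"hand": 1, "xyz": [13.2, -5, 5], "delta_rot": [0, 0, 0.119]}, {"hand": 1, "xyz": [13.2, -5, 9], "delta_rot": [0, 0, 0.119]}, {"hand": 1, "xyz": [13.2, -5, 12], "delta_rot": [0, 0, 0.119]}, {"hand": 1, "xyz": [13.2, -5, 13], "delta_rot": [0, 0, 0.119]}, {"hand": 1, "xyz": [13.2, -5, 13], "delta_rot": [0, 0, 0.119]}])

```text
clock: 7.17
position: [458.7, 191.3, 120.4]
ee_rot: [-0.05, 0.999, -0.003, -0.004]
contact_force: [0.0, 0.6, 0.4]
gripper_width: 85.4
```

```bash
python3 - <<'E'
from h import *
plan([463,195,34],0.1)
E
```

```text
pos [458.7 191.3 120.4] w 85.4 F [0.  0.6 0.4] t 7.17 j6 -0.62
 -> xyz [-0.54, 0.37, 8.63] rot [-0.005, -0.008, -0.001]
```

apply_moves(steps=[{"hand": 1, "xyz": [0, 0, 3], "delta_rot": [0, 0, 0]}, {"hand": 1, "xyz": [0, 0, 6], "delta_rot": [0, 0, 0]}, {"hand": 1, "xyz": [0, 0, 8], "delta_rot": [0, 0, 0]}, {"hand": 1, "xyz": [0, 0, 8], "delta_rot": [0, 0, 0]}, {"hand": 1, "xyz": [0, 0, 8], "delta_rot": [0, 0, 0]}])

```text
clock: 7.58
position: [461.3, 193.3, 44.3]
ee_rot: [-0.05, 0.999, -0.001, -0.0]
contact_force: [-0.4, 0.2, 0.8]
gripper_width: 85.4
```

```bash
python3 - <<'E'
from h import *
p=snap('scene','g5.png')
cv2.imwrite('pics/g5c.png',cv2.resize(p['frame'][180:320,300:460],None,fx=4.5,fy=4))
plan([463,195,34],0.1)
E
```

```text
pos [462.1 193.9  45.4] w 85.3 F [-0.4  0.5  0.6] t 7.63 j6 -0.62
 -> xyz [-0.1, 0.1, 1.14] rot [0.0, 0.001, 0.001]
```

View pics/g5c.png

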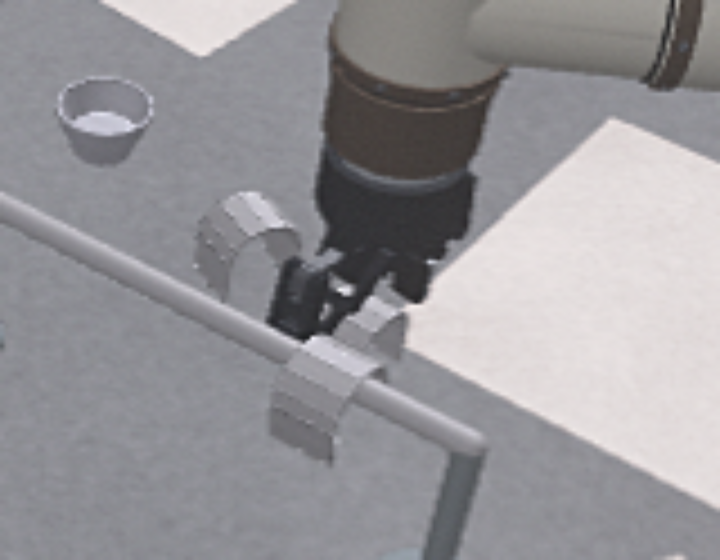

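apply_moves(steps=[{"hand": 1, "xyz": [-0.1, 0.1, 1], "delta_rot": [0, 0, 0]}, {"hand": 1, "xyz": [-0.1, 0.1, 1], "delta_rot": [0, 0, 0]}, {"hand": 0, "xyz": [-0.1, 0.1, 1], "delta_rot": [0, 0, 0]}, {"hand": 0, "xyz": [-0.1, 0.1, 1], "delta_rot": [0, 0, 0]}, {"hand": 0, "xyz": [-0.1, 0.1, 1], "delta_rot": [0, 0, 0]}, {"hand": 0, "xyz": [-0.1, 0.1, 1], "delta_rot": [0, 0, 0]}, {"hand": 0, "xyz": [-0.1, 0.1, 1], "delta_rot": [0, 0, 0]}, {"hand": 0, "xyz": [-0.1, 0.1, 1], "delta_rot": [0, 0, 0]}])

```text
clock: 8.3
position: [462.5, 194.7, 35.2]
ee_rot: [-0.05, 0.999, 0.0, 0.001]
contact_force: [-1.1, 0.5, 7.2]
gripper_width: 49.1
```

```bash
python3 - <<'E'
from h import *
b=np.array([-0.218,0.976,0]); m=np.array([597,187.3,0])
plan(m+5*b+[0,0,240],0.22)
E
```

```text
pos [462.5 194.7  35.2] w 49.1 F [-1.1  0.5  7.2] t 8.3 j6 -0.62
 -> xyz [-13.27, -1.58, -20.46] rot [0.0, 0.001, -0.119]
```

apply_moves(steps=[{"hand": 0, "xyz": [0, 0, -4], "delta_rot": [0, 0, 0]}, {"hand": 0, "xyz": [0, 0, -8], "delta_rot": [0, 0, 0]}, {"hand": 0, "xyz": [0, 0, -12], "delta_rot": [0, 0, 0]}, {"hand": 0, "xyz": [0, 0, -16], "delta_rot": [0, 0, 0]}, {"hand": 0, "xyz": [0, 0, -20.4], "delta_rot": [0, 0, 0]}, {"hand": 0, "xyz": [-4, -0.5, -20.4], "delta_rot": [0, 0, -0.119]}, {"hand": 0, "xyz": [-8, -1, -20.4], "delta_rot": [0, 0, -0.119]}, {"hand": 0, "xyz": [-11, -1.4, -20.4], "delta_rot": [0, 0, -0.119]}, {"hand": 0, "xyz": [-13.3, -1.6, -20.4], "delta_rot": [0, 0, -0.119]}, {"hand": 0, "xyz": [-13.3, -1.6, -20.4], "delta_rot": [0, 0, -0.119]}, {"hand": 0, "xyz": [-13.3, -1.6, -20.4], "delta_rot": [0, 0, -0.119]}])

```text
clock: 9.22
position: [596.3, 191.3, 236.7]
ee_rot: [-0.108, 0.994, -0.0, -0.001]
contact_force: [0.4, -0.7, -0.7]
gripper_width: 48.8
```

```bash
python3 - <<'E'
from h import *
p=snap('scene','g6.png')
cv2.imwrite('pics/g6c.png',cv2.resize(p['frame'][180:320,300:460],None,fx=4.5,fy=4))
b=np.array([-0.218,0.976,0]); m=np.array([597,187.3,0])
plan(m+5*b+[0,0,139],0.22)
E
```

```text
pos [595.5 191.4 237.2] w 48.7 F [ 0.5  0.3 -0.8] t 9.27 j6 -0.35
 -> xyz [-0.08, 0.07, 9.82] rot [-0.0, -0.002, -0.002]
```

View pics/g6c.png

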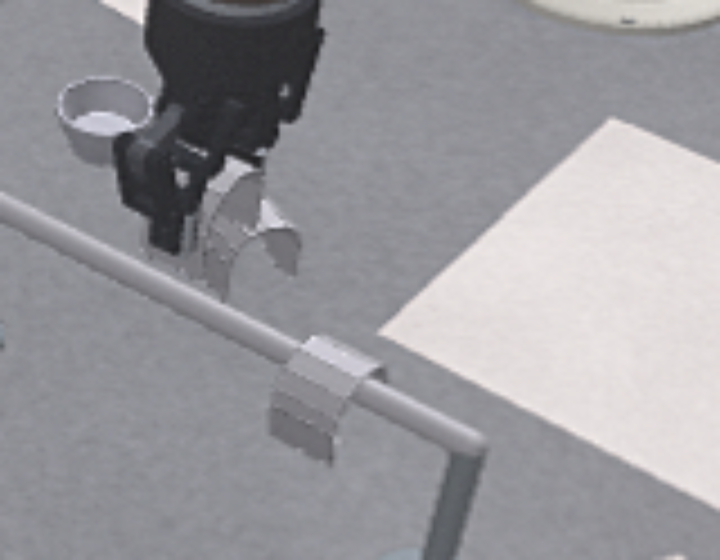

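The second saddle is held at (220,215), above mid-bar. I lower it and release it.

apply_moves(steps=[{"hand": 0, "xyz": [-0.1, 0.1, 3.5], "delta_rot": [0, 0, 0]}, {"hand": 0, "xyz": [-0.1, 0.1, 6], "delta_rot": [0, 0, 0]}, {"hand": 0, "xyz": [-0.1, 0.1, 8], "delta_rot": [0, 0, 0]}, {"hand": 0, "xyz": [-0.1, 0.1, 9], "delta_rot": [0, 0, 0]}, {"hand": 0, "xyz": [-0.1, 0.1, 9.7], "delta_rot": [0, 0, 0]}, {"hand": 0, "xyz": [-0.1, 0.1, 10.1], "delta_rot": [0, 0, 0]}, {"hand": 0, "xyz": [-0.1, 0.1, 10.1], "delta_rot": [0, 0, 0]}, {"hand": 0, "xyz": [-0.1, 0.1, 10.1], "delta_rot": [0, 0, 0]}])

```text
clock: 9.93
position: [597.3, 193.3, 138.6]
ee_rot: [-0.109, 0.994, 0.0, 0.001]
contact_force: [-0.4, 0.0, -0.3]
gripper_width: 48.7
```

```bash
python3 - <<'E'
from h import *
p=snap('scene','g7.png')
cv2.imwrite('pics/g7c.png',cv2.resize(p['frame'][180:320,300:460],None,fx=4.5,fy=4))
plan([0,0,0],0.22)
E
```

```text
pos [597.5 193.4 138.8] w 48.9 F [-0.5  0.4 -0.3] t 9.98 j6 -0.35
 -> xyz [62.56, -5.88, 13.71] rot [0.001, 0.003, -0.001]
```

View pics/g7c.png

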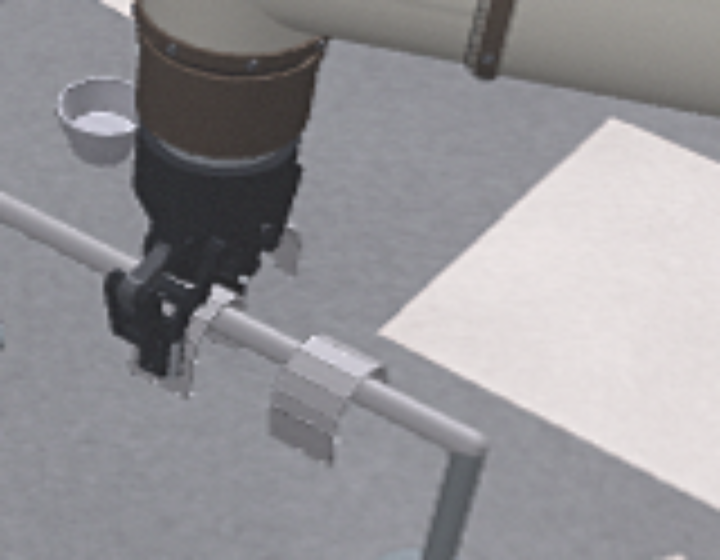

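The second saddle is astride the bar at (200,330), so I release it.

apply_moves(steps=[{"hand": 0, "xyz": [0, 0, 0.3], "delta_rot": [0, 0, 0]}, {"hand": 0, "xyz": [0, 0, 0.3], "delta_rot": [0, 0, 0]}, {"hand": 1, "xyz": [0, 0, 0.3], "delta_rot": [0, 0, 0]}, {"hand": 1, "xyz": [0, 0, 0.3], "delta_rot": [0, 0, 0]}, {"hand": 1, "xyz": [0, 0, 0.3], "delta_rot": [0, 0, 0]}, {"hand": 1, "xyz": [0, 0, 0.3], "delta_rot": [0, 0, 0]}, {"hand": 1, "xyz": [0, 0, 0.3], "delta_rot": [0, 0, 0]}, {"hand": 1, "xyz": [0, 0, 0.3], "delta_rot": [0, 0, 0]}])

```text
clock: 10.65
position: [596.8, 192.9, 134.1]
ee_rot: [-0.109, 0.994, -0.0, -0.0]
contact_force: [0.9, -0.2, -0.1]
gripper_width: 85.3
```

apply_moves(steps=[{"hand": 1, "xyz": [0, 0, -1], "delta_rot": [0, 0, 0]}, {"hand": 1, "xyz": [0, 0, -4], "delta_rot": [0, 0, 0]}, {"hand": 1, "xyz": [0, 0, -8], "delta_rot": [0, 0, 0]}, {"hand": 1, "xyz": [0, 0, -11], "delta_rot": [0, 0, 0]}, {"hand": 1, "xyz": [0, 0, -11], "delta_rot": [0, 0, 0]}, {"hand": 1, "xyz": [0, 0, -11], "delta_rot": [0, 0, 0]}])

```text
clock: 11.15
position: [597.8, 193.5, 247.8]
ee_rot: [-0.109, 0.994, 0.001, 0.003]
contact_force: [-0.1, 0.2, 0.2]
gripper_width: 85.7
```

```bash
python3 - <<'E'
from h import *
p=snap('scene','g8.png')
cv2.imwrite('pics/g8c.png',cv2.resize(p['frame'][180:320,300:460],None,fx=4.5,fy=4))
plan([452.5,96.3,250],-0.28)
E
```

```text
pos [596.8 193.1 245.5] w 85.3 F [-0.3 -0.7 -1.5] t 11.2 j6 -0.35
 -> xyz [16.19, -6.31, -0.49] rot [0.001, 0.001, 0.499]
```

View pics/g8c.png

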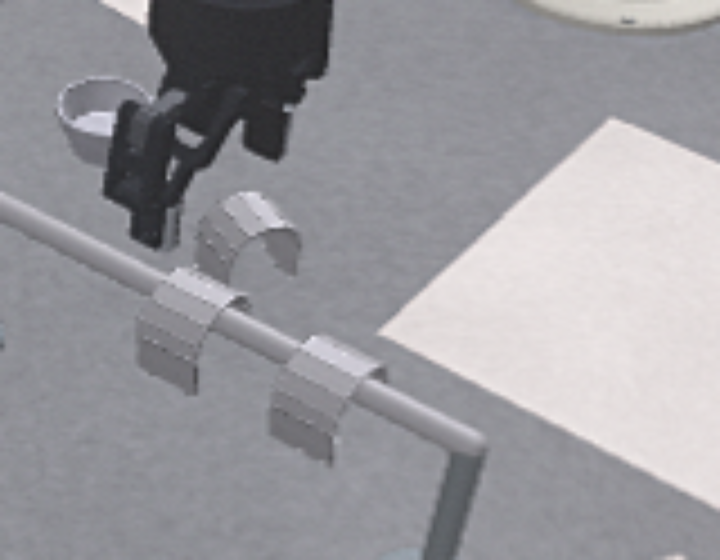

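Two saddles now hang on the bar ((190,320) and (325,395)). On to the third.

apply_moves(steps=[{"hand": 1, "xyz": [16.2, -6.3, -0.5], "delta_rot": [0, 0, 0.499]}, {"hand": 1, "xyz": [16.2, -6.3, -0.5], "delta_rot": [0, 0, 0.499]}, {"hand": 1, "xyz": [16.2, -6.3, -0.5], "delta_rot": [0, 0, 0.499]}, {"hand": 1, "xyz": [16.2, -6.3, -0.5], "delta_rot": [0, 0, 0.499]}, {"hand": 1, "xyz": [16.2, -6.3, -0.5], "delta_rot": [0, 0, 0.499]}, {"hand": 1, "xyz": [16.2, -6.3, 4], "delta_rot": [0, 0, 0.499]}, {"hand": 1, "xyz": [16.2, -6.3, 8], "delta_rot": [0, 0, 0.499]}, {"hand": 1, "xyz": [16.2, -6.3, 12], "delta_rot": [0, 0, 0.499]}, {"hand": 1, "xyz": [16.2, -6.3, 12], "delta_rot": [0, 0, 0.499]}, {"hand": 1, "xyz": [16.2, -6.3, 12], "delta_rot": [0, 0, 0.499]}])

```text
clock: 12.03
position: [451.2, 95.4, 122.7]
ee_rot: [0.139, 0.99, -0.002, -0.003]
contact_force: [0.2, 0.6, 0.6]
gripper_width: 85.6
```

```bash
python3 - <<'E'
from h import *
p=snap('top')
plan([452.5,96.3,34],-0.28)
E
```

```text
pos [453.   96.4 124.8] w 85.5 F [0.4 0.8 0.5] t 12.08 j6 -0.84
 -> xyz [0.05, -0.01, 9.08] rot [-0.001, -0.0, 0.001]
```

apply_moves(steps=[{"hand": 1, "xyz": [0, 0, 4], "delta_rot": [0, 0, 0]}, {"hand": 1, "xyz": [0, 0, 7], "delta_rot": [0, 0, 0]}, {"hand": 1, "xyz": [0, 0, 9], "delta_rot": [0, 0, 0]}, {"hand": 1, "xyz": [0, 0, 9], "delta_rot": [0, 0, 0]}, {"hand": 1, "xyz": [0, 0, 9], "delta_rot": [0, 0, 0]}, {"hand": 0, "xyz": [0, 0, 9], "delta_rot": [0, 0, 0]}, {"hand": 0, "xyz": [0, 0, 9], "delta_rot": [0, 0, 0]}, {"hand": 0, "xyz": [0, 0, 9], "delta_rot": [0, 0, 0]}, {"hand": 0, "xyz": [0, 0, 9], "delta_rot": [0, 0, 0]}, {"hand": 0, "xyz": [0, 0, 9], "delta_rot": [0, 0, 0]}, {"hand": 0, "xyz": [0, 0, 9], "delta_rot": [0, 0, 0]}])

```text
clock: 13.0
position: [453.5, 96.9, 36.5]
ee_rot: [0.139, 0.99, 0.001, 0.001]
contact_force: [-2.5, 0.9, 9.8]
gripper_width: 48.6
```

```bash
python3 - <<'E'
from h import *
b=np.array([-0.218,0.976,0]); m=np.array([597,187.3,0])
plan(m-75*b+[0,0,240],0.22)
E
```

```text
pos [453.5  96.9  36.5] w 48.6 F [-2.5  0.9  9.8] t 13.0 j6 -0.84
 -> xyz [-14.95, 6.1, -20.29] rot [0.002, 0.003, -0.499]
```

apply_moves(steps=[{"hand": 0, "xyz": [0, 0, -4], "delta_rot": [0, 0, 0]}, {"hand": 0, "xyz": [0, 0, -8], "delta_rot": [0, 0, 0]}, {"hand": 0, "xyz": [0, 0, -12], "delta_rot": [0, 0, 0]}, {"hand": 0, "xyz": [0, 0, -16], "delta_rot": [0, 0, -0.1]}, {"hand": 0, "xyz": [0, 0, -20.3], "delta_rot": [0, 0, -0.2]}, {"hand": 0, "xyz": [-4, 1.6, -20.3], "delta_rot": [0, 0, -0.3]}, {"hand": 0, "xyz": [-8, 3.3, -20.3], "delta_rot": [0, 0, -0.4]}, {"hand": 0, "xyz": [-12, 5, -20.3], "delta_rot": [0, 0, -0.499]}, {"hand": 0, "xyz": [-15, 6.1, -20.3], "delta_rot": [0, 0, -0.499]}, {"hand": 0, "xyz": [-15, 6.1, -20.3], "delta_rot": [0, 0, -0.499]}, {"hand": 0, "xyz": [-15, 6.1, -20.3], "delta_rot": [0, 0, -0.499]}, {"hand": 0, "xyz": [-15, 6.1, -20.3], "delta_rot": [0, 0, -0.499]}])

```text
clock: 14.0
position: [612.5, 113.1, 236.9]
ee_rot: [-0.109, 0.994, -0.0, -0.001]
contact_force: [-0.6, -0.3, -1.9]
gripper_width: 48.5
```

```bash
python3 - <<'E'
from h import *
p=snap('scene','g9.png')
cv2.imwrite('pics/g9c.png',cv2.resize(p['frame'][160:320,250:430],None,fx=4,fy=3.6))
b=np.array([-0.218,0.976,0]); m=np.array([597,187.3,0])
plan(m-75*b+[0,0,140],0.22)
E
```

```text
pos [612.3 113.2 237.5] w 49.4 F [-0.5  0.2 -1.9] t 14.05 j6 -0.22
 -> xyz [-0.13, 0.06, 9.75] rot [0.0, -0.001, -0.001]
```

View pics/g9c.png

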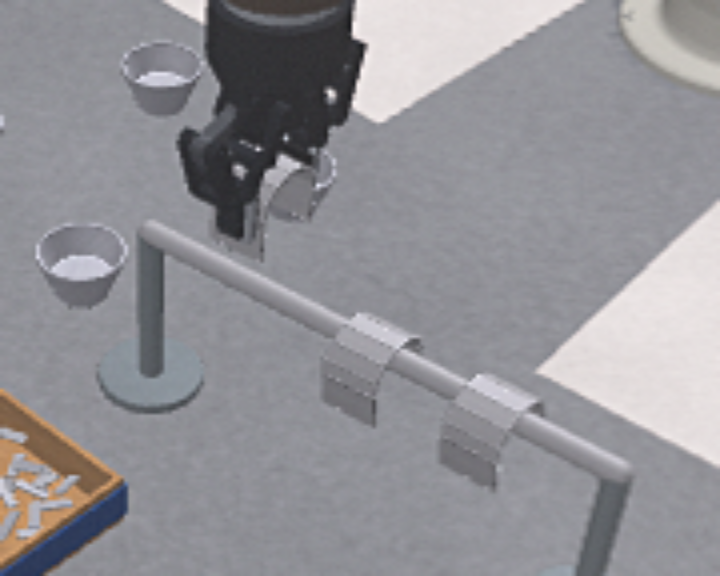

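The third saddle is held at (285,190). I lower it, then release.

apply_moves(steps=[{"hand": 0, "xyz": [-0.1, 0.1, 3.5], "delta_rot": [0, 0, 0]}, {"hand": 0, "xyz": [-0.1, 0.1, 6], "delta_rot": [0, 0, 0]}, {"hand": 0, "xyz": [-0.1, 0.1, 8], "delta_rot": [0, 0, 0]}, {"hand": 0, "xyz": [-0.1, 0.1, 9], "delta_rot": [0, 0, 0]}, {"hand": 0, "xyz": [-0.1, 0.1, 9.6], "delta_rot": [0, 0, 0]}, {"hand": 0, "xyz": [-0.1, 0.1, 10], "delta_rot": [0, 0, 0]}, {"hand": 0, "xyz": [-0.1, 0.1, 10.2], "delta_rot": [0, 0, 0]}, {"hand": 0, "xyz": [-0.1, 0.1, 10.2], "delta_rot": [0, 0, 0]}])

```text
clock: 14.72
position: [614.1, 114.7, 138.0]
ee_rot: [-0.11, 0.994, -0.0, 0.001]
contact_force: [-4.3, 0.1, 3.8]
gripper_width: 49.0
```

```bash
python3 - <<'E'
from h import *
p=snap('scene','g10.png')
cv2.imwrite('pics/g10c.png',cv2.resize(p['frame'][160:320,250:430],None,fx=4,fy=3.6))
plan([0,0,0],0.22)
E
```

```text
pos [614.1 114.7 138. ] w 48.4 F [-4.8 -0.7  6.2] t 14.77 j6 -0.22
 -> xyz [62.45, 2.18, 13.7] rot [-0.0, 0.002, -0.0]
```

View pics/g10c.png

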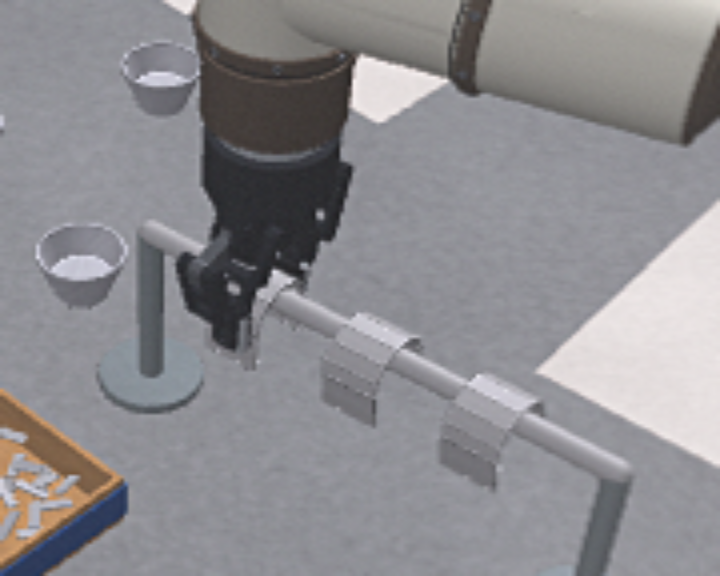

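Contact shows 6 N on the bar and the arch is astride it at (270,305). I release it here.

apply_moves(steps=[{"hand": 1, "xyz": [0, 0, 0], "delta_rot": [0, 0, 0]}, {"hand": 1, "xyz": [0, 0, 0], "delta_rot": [0, 0, 0]}, {"hand": 1, "xyz": [0, 0, 0], "delta_rot": [0, 0, 0]}, {"hand": 1, "xyz": [0, 0, 0], "delta_rot": [0, 0, 0]}, {"hand": 1, "xyz": [0, 0, 0], "delta_rot": [0, 0, 0]}, {"hand": 1, "xyz": [0, 0, 0], "delta_rot": [0, 0, 0]}, {"hand": 1, "xyz": [0, 0, -1], "delta_rot": [0, 0, 0]}, {"hand": 1, "xyz": [0, 0, -4], "delta_rot": [0, 0, 0]}, {"hand": 1, "xyz": [0, 0, -8], "delta_rot": [0, 0, 0]}, {"hand": 1, "xyz": [0, 0, -12], "delta_rot": [0, 0, 0]}, {"hand": 1, "xyz": [0, 0, -12], "delta_rot": [0, 0, 0]}, {"hand": 1, "xyz": [0, 0, -12], "delta_rot": [0, 0, 0]}])

```text
clock: 15.77
position: [615.5, 115.1, 259.7]
ee_rot: [-0.109, 0.994, 0.001, 0.004]
contact_force: [0.2, -0.4, -0.3]
gripper_width: 85.2
```

```bash
cat > dishes.py <<'E'
from fit import *
import sys
np.set_printoptions(precision=1,suppress=True)
tag=sys.argv[1]
ps={n:snap(n,f'{tag}{n}.png') for n in('scene','top')}
for n in ps: print(n,[(np.round(d['xyz']),round(d['confidence'],2)) for d in nets.pinpoint(ps[n],'dish0')])
md={n:masks(ps[n],'dish0',0) for n in ps}
for X in eval(sys.argv[2]):
    z=X[2] if len(X)>2 else 0
    r=fit_dish(ps,md,X[:2],z); print('D',X,{k:(v[0],round(v[1],2)) for k,v in r.items() if v})
s=ps['scene']['frame'];t=ps['top']['frame']
cv2.imwrite(f'pics/{tag}c.png',np.hstack([cv2.resize(s[130:310,220:440],(480,393)),cv2.resize(t[160:300,140:380],(310,181)) if 0 else cv2.resize(t[190:300,230:380],None,fx=2,fy=393/110)]))
E
python3 dishes.py h1 "[(618,-66),(440,-51),(434,-211),(598,-242)]"; python3 -c "
from h import *
plan([598,-242,200],0)"
```

```text
scene [(array([618., -68.,  -1.]), 0.84), (array([ 598., -239.,   -3.]), 0.84), (array([439., -51.,  -0.]), 0.84), (array([569., 266., 103.]), 0.44), (array([783.,  56.,   2.]), 0.41)]
top [(array([618., -65.,   1.]), 0.81), (array([ 597., -241.,   -1.]), 0.72), (array([ 432., -211.,   -2.]), 0.72), (array([443., -50.,  -3.]), 0.67)]
D (618, -66) {'scene': (array([617.3, -67.1]), np.float64(0.07)), 'top': (array([618.3, -62.4]), np.float64(0.15)), 'both': (array([617.7, -65.6]), np.float64(0.27))}
D (440, -51) {'scene': (array([443.7, -51. ]), np.float64(0.2)), 'both': (array([443.7, -51. ]), np.float64(0.2))}
D (434, -211) {'scene': (array([ 435.9, -212.5]), np.float64(0.28)), 'top': (array([ 435.8, -208.2]), np.float64(0.06)), 'both': (array([ 436.2, -208.7]), np.float64(0.35))}
D (598, -242) {'top': (array([ 600.9, -240. ]), np.float64(0.16)), 'both': (array([ 600.9, -240. ]), np.float64(0.16))}
pos [613.7 114.5 253.9] w 85.6 F [-0.5  0.8  0.3] t 16.07 j6 -0.22
 -> xyz [9.26, -34.45, 5.43] rot [-0.001, -0.003, 0.219]
```

View pics/h1c.png

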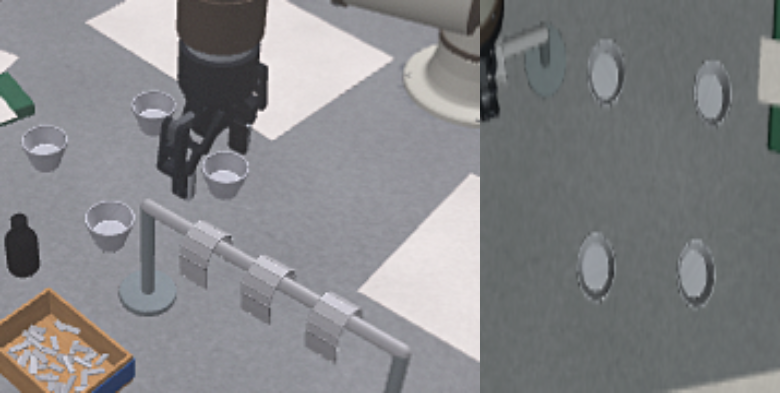

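All three saddles hang on the rail (scene crop (205,255), (268,288), (332,325)). The four dishes have not moved. I'll stack on dish B at (442,-51), starting with A at (618,-66).

```bash
python3 -c "
from h import *
plan([617.7,-65.8,130],0)"
```

```text
pos [613.7 114.5 253.9] w 85.6 F [-0.5  0.8  0.3] t 16.07 j6 -0.22
 -> xyz [3.49, -17.68, 12.41] rot [-0.001, -0.003, 0.219]
```

apply_moves(steps=[{"hand": 1, "xyz": [3.5, -17.7, 0], "delta_rot": [0, 0, 0.219]}, {"hand": 1, "xyz": [3.5, -17.7, 0], "delta_rot": [0, 0, 0.219]}, {"hand": 1, "xyz": [3.5, -17.7, 0], "delta_rot": [0, 0, 0.219]}, {"hand": 1, "xyz": [3.5, -17.7, 0], "delta_rot": [0, 0, 0.219]}, {"hand": 1, "xyz": [3.5, -17.7, 0], "delta_rot": [0, 0, 0.219]}, {"hand": 1, "xyz": [3.5, -17.7, 4], "delta_rot": [0, 0, 0.219]}, {"hand": 1, "xyz": [3.5, -17.7, 8], "delta_rot": [0, 0, 0.219]}, {"hand": 1, "xyz": [3.5, -17.7, 12.4], "delta_rot": [0, 0, 0.219]}, {"hand": 1, "xyz": [3.5, -17.7, 12.4], "delta_rot": [0, 0, 0.219]}, {"hand": 1, "xyz": [3.5, -17.7, 12.4], "delta_rot": [0, 0, 0.219]}])

```text
clock: 16.9
position: [617.0, -65.9, 128.7]
ee_rot: [-0.0, 1.0, -0.001, -0.004]
contact_force: [0.6, 0.8, 0.5]
gripper_width: 85.0
```

```bash
python3 -c "
from h import *
p=snap('scene','h2.png')
cv2.imwrite('pics/h2c.png',cv2.resize(p['frame'][150:290,200:360],None,fx=4,fy=4))
plan([617.7,-65.8,50],0)"
```

```text
pos [619.1 -65.7 131.7] w 85.6 F [-0.4  0.2  0.7] t 16.95 j6 -0.15
 -> xyz [0.14, 0.0, 8.17] rot [-0.001, -0.001, 0.001]
```

View pics/h2c.png

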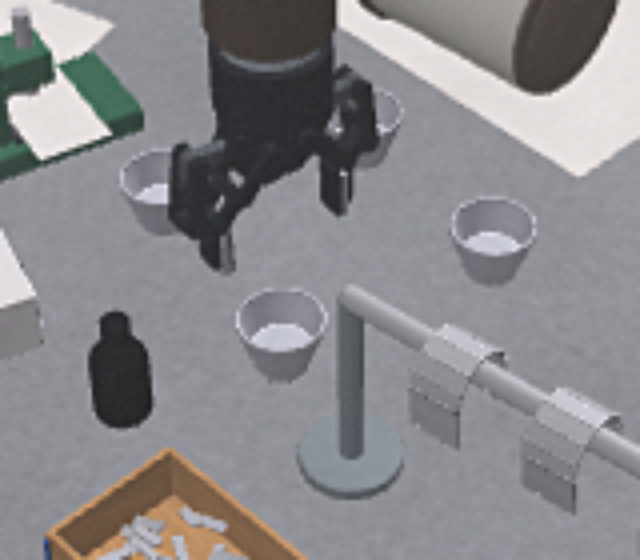

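The open fingers hover over dish A (fingertips (220,265) and (340,205); dish (282,330)). I descend and grip.

apply_moves(steps=[{"hand": 1, "xyz": [0.1, 0, 3.5], "delta_rot": [0, 0, 0]}, {"hand": 1, "xyz": [0.1, 0, 6], "delta_rot": [0, 0, 0]}, {"hand": 1, "xyz": [0.1, 0, 7.5], "delta_rot": [0, 0, 0]}, {"hand": 1, "xyz": [0.1, 0, 8.1], "delta_rot": [0, 0, 0]}, {"hand": 1, "xyz": [0.1, 0, 8.1], "delta_rot": [0, 0, 0]}, {"hand": 1, "xyz": [0.1, 0, 8.1], "delta_rot": [0, 0, 0]}, {"hand": 0, "xyz": [0.1, 0, 8.1], "delta_rot": [0, 0, 0]}, {"hand": 0, "xyz": [0.1, 0, 8.1], "delta_rot": [0, 0, 0]}, {"hand": 0, "xyz": [0.1, 0, 8.1], "delta_rot": [0, 0, 0]}, {"hand": 0, "xyz": [0.1, 0, 8.1], "delta_rot": [0, 0, 0]}, {"hand": 0, "xyz": [0.1, 0, 8.1], "delta_rot": [0, 0, 0]}, {"hand": 0, "xyz": [0.1, 0, 8.1], "delta_rot": [0, 0, 0]}])

```text
clock: 17.95
position: [618.3, -65.7, 53.3]
ee_rot: [-0.0, 1.0, -0.0, 0.001]
contact_force: [-3.4, 0.9, 8.4]
gripper_width: 58.8
```

```bash
python3 -c "
from h import *
p=snap('scene','h3.png')
cv2.imwrite('pics/h3c.png',cv2.resize(p['frame'][150:290,200:360],None,fx=4,fy=4))
plan([443,-51,150],0)"
```

```text
pos [618.3 -65.7  53.3] w 58.8 F [-3.2  0.3  8.8] t 18.0 j6 -0.15
 -> xyz [17.51, 1.48, -9.72] rot [-0.0, 0.003, 0.001]
```

View pics/h3c.png

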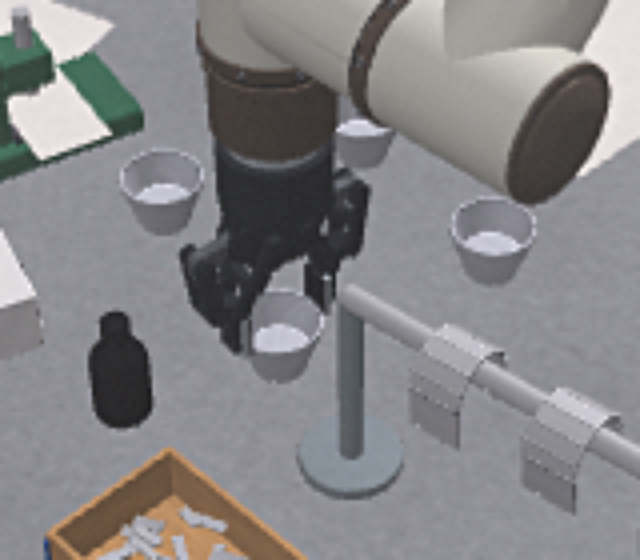

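apply_moves(steps=[{"hand": 0, "xyz": [0, 0, -3], "delta_rot": [0, 0, 0]}, {"hand": 0, "xyz": [0, 0, -6], "delta_rot": [0, 0, 0]}, {"hand": 0, "xyz": [0, 0, -9.7], "delta_rot": [0, 0, 0]}, {"hand": 0, "xyz": [4, 0.4, -9.7], "delta_rot": [0, 0, 0]}, {"hand": 0, "xyz": [8, 0.8, -9.7], "delta_rot": [0, 0, 0]}, {"hand": 0, "xyz": [12, 1.1, -9.7], "delta_rot": [0, 0, 0]}, {"hand": 0, "xyz": [15.5, 1.4, -9.7], "delta_rot": [0, 0, 0]}, {"hand": 0, "xyz": [17.5, 1.5, -9.7], "delta_rot": [0, 0, 0]}, {"hand": 0, "xyz": [17.5, 1.5, -9.7], "delta_rot": [0, 0, 0]}, {"hand": 0, "xyz": [17.5, 1.5, -9.7], "delta_rot": [0, 0, 0]}, {"hand": 0, "xyz": [17.5, 1.5, -9.7], "delta_rot": [0, 0, 0]}])

```text
clock: 18.92
position: [443.7, -50.5, 148.3]
ee_rot: [-0.0, 1.0, 0.0, 0.002]
contact_force: [0.6, 0.5, -0.8]
gripper_width: 58.8
```

```bash
python3 -c "
from h import *
p=snap('scene','h4.png')
cv2.imwrite('pics/h4c.png',cv2.resize(p['frame'][110:250,240:400],None,fx=4,fy=4))
plan([443,-51,76],0)"
```

```text
pos [443.9 -50.6 148. ] w 58.7 F [ 0.6  0.2 -1.1] t 18.97 j6 -0.25
 -> xyz [0.1, -0.05, 7.2] rot [0.0, 0.002, 0.0]
```

View pics/h4c.png

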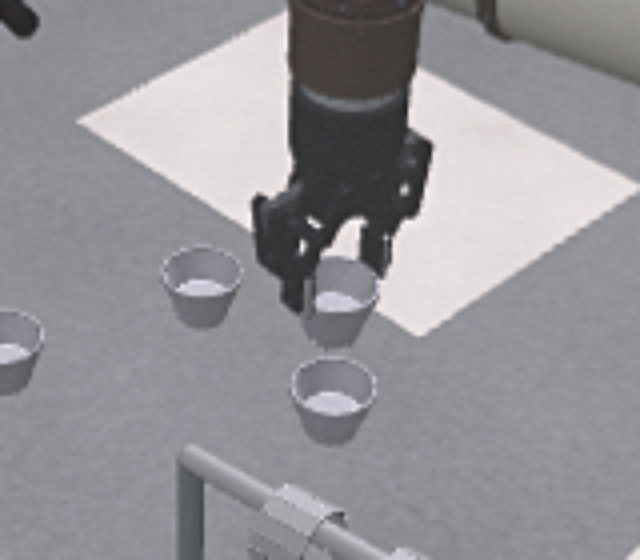

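Dish A is held level at (340,300), above dish B at (335,400). I lower it, let go and lift away.

apply_moves(steps=[{"hand": 0, "xyz": [0.1, 0, 2.5], "delta_rot": [0, 0, 0]}, {"hand": 0, "xyz": [0.1, 0, 4.5], "delta_rot": [0, 0, 0]}, {"hand": 0, "xyz": [0.1, 0, 6], "delta_rot": [0, 0, 0]}, {"hand": 0, "xyz": [0.1, 0, 6.8], "delta_rot": [0, 0, 0]}, {"hand": 0, "xyz": [0.1, 0, 7.2], "delta_rot": [0, 0, 0]}, {"hand": 0, "xyz": [0.1, 0, 7.2], "delta_rot": [0, 0, 0]}, {"hand": 0, "xyz": [0.1, 0, 7.2], "delta_rot": [0, 0, 0]}])

```text
clock: 19.55
position: [442.2, -50.7, 75.6]
ee_rot: [-0.0, 1.0, -0.0, 0.0]
contact_force: [-0.2, 0.0, -1.6]
gripper_width: 58.9
```

```bash
python3 -c "
from h import *
p=snap('scene','h5.png')
cv2.imwrite('pics/h5c.png',cv2.resize(p['frame'][140:240,270:370],None,fx=5.5,fy=5.5))
plan([443,-51,73],0)"
```

```text
pos [442.2 -50.6  75.9] w 58.1 F [ 0.7 -0.8 -0.9] t 19.6 j6 -0.25
 -> xyz [-0.08, -0.04, 0.29] rot [0.0, 0.001, 0.0]
```

View pics/h5c.png

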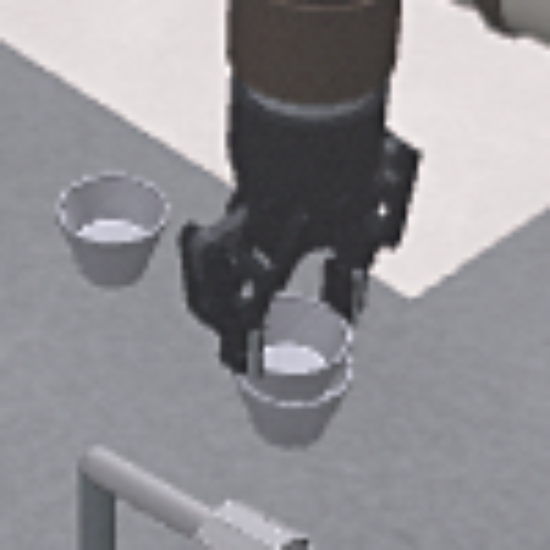

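Dish A sits inside B (rims at (300,330) and (300,375)). Opening the hand.

apply_moves(steps=[{"hand": 0, "xyz": [0, 0, 0.2], "delta_rot": [0, 0, 0]}, {"hand": 0, "xyz": [0, 0, 0.2], "delta_rot": [0, 0, 0]}, {"hand": 1, "xyz": [0, 0, 0.2], "delta_rot": [0, 0, 0]}, {"hand": 1, "xyz": [0, 0, 0.2], "delta_rot": [0, 0, 0]}, {"hand": 1, "xyz": [0, 0, 0.2], "delta_rot": [0, 0, 0]}, {"hand": 1, "xyz": [0, 0, 0.2], "delta_rot": [0, 0, 0]}, {"hand": 1, "xyz": [0, 0, 0.2], "delta_rot": [0, 0, 0]}, {"hand": 1, "xyz": [0, 0, -1], "delta_rot": [0, 0, 0]}, {"hand": 1, "xyz": [0, 0, -4], "delta_rot": [0, 0, 0]}, {"hand": 1, "xyz": [0, 0, -8], "delta_rot": [0, 0, 0]}, {"hand": 1, "xyz": [0, 0, -8], "delta_rot": [0, 0, 0]}, {"hand": 1, "xyz": [0, 0, -8], "delta_rot": [0, 0, 0]}])

```text
clock: 20.6
position: [442.9, -50.4, 157.5]
ee_rot: [-0.0, 1.0, 0.001, 0.003]
contact_force: [-0.1, -0.0, -0.6]
gripper_width: 85.2
```

```bash
python3 dishes.py h6 "[(443,-51),(443,-51,18),(434,-211),(598,-242)]"; python3 -c "
from h import *
plan([436,-209,150],0)"
```

```text
scene [(array([440., -52.,  19.]), 0.85), (array([ 435., -213.,   -4.]), 0.8), (array([ 597., -238.,   -1.]), 0.74), (array([439., -53.,   1.]), 0.49)]
top [(array([ 428., -211.,   -3.]), 0.7), (array([ 595., -244.,   -0.]), 0.57)]
D (443, -51) {'scene': (array([441.1, -52.9]), np.float64(1.72)), 'both': (array([441.1, -52.9]), np.float64(1.72))}
D (443, -51, 18) {'scene': (array([441.1, -53.2]), np.float64(0.26)), 'both': (array([441.1, -53.2]), np.float64(0.26))}
D (434, -211) {'scene': (array([ 434.9, -211.6]), np.float64(0.11)), 'top': (array([ 437.3, -207.5]), np.float64(0.11)), 'both': (array([ 436.6, -208.6]), np.float64(0.26))}
D (598, -242) {'scene': (array([ 599.1, -241.9]), np.float64(0.06)), 'top': (array([ 598.6, -238.8]), np.float64(0.06)), 'both': (array([ 598.8, -240.3]), np.float64(0.17))}
pos [440.8 -50.9 154.2] w 85.5 F [-0.2  0.3 -0.9] t 20.9 j6 -0.25
 -> xyz [0.47, -15.81, 0.43] rot [-0.001, -0.003, -0.0]
```

View pics/h6c.png

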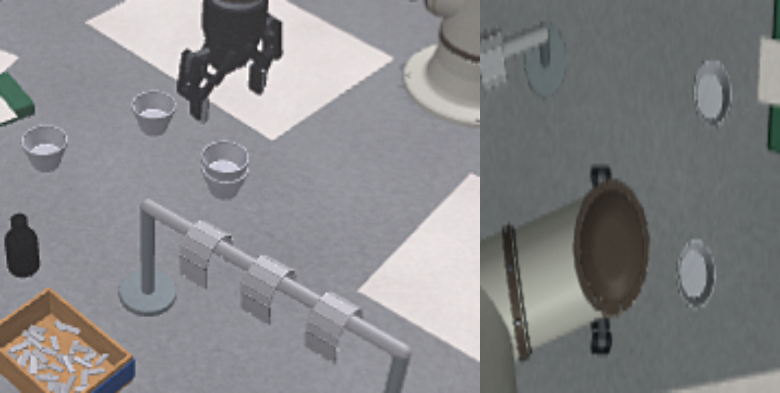

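A nests in B (crop (225,165)), centre about (441.5,-52). Next is C at (436,-209.5).

apply_moves(steps=[{"hand": 1, "xyz": [0.5, -4, 0.4], "delta_rot": [0, 0, 0]}, {"hand": 1, "xyz": [0.5, -8, 0.4], "delta_rot": [0, 0, 0]}, {"hand": 1, "xyz": [0.5, -12, 0.4], "delta_rot": [0, 0, 0]}, {"hand": 1, "xyz": [0.5, -15.9, 0.4], "delta_rot": [0, 0, 0]}, {"hand": 1, "xyz": [0.5, -15.9, 3.5], "delta_rot": [0, 0, 0]}, {"hand": 1, "xyz": [0.5, -15.9, 6], "delta_rot": [0, 0, 0]}, {"hand": 1, "xyz": [0.5, -15.9, 7.5], "delta_rot": [0, 0, 0]}, {"hand": 1, "xyz": [0.5, -15.9, 7.5], "delta_rot": [0, 0, 0]}, {"hand": 1, "xyz": [0.5, -15.9, 7.5], "delta_rot": [0, 0, 0]}])

```text
clock: 21.65
position: [435.8, -209.8, 79.3]
ee_rot: [-0.0, 1.0, 0.0, -0.002]
contact_force: [1.4, -0.7, -0.3]
gripper_width: 85.3
```

```bash
python3 -c "
from h import *
p=snap('scene','h7.png')
cv2.imwrite('pics/h7c.png',cv2.resize(p['frame'][110:230,230:370],None,fx=4.5,fy=4.5))
plan([436,-209.5,53],0)"
```

```text
pos [ 436.8 -209.8   80.4] w 85.4 F [0.3 0.4 0.6] t 21.7 j6 0.11
 -> xyz [0.08, 0.03, 2.74] rot [-0.0, -0.0, 0.001]
```

View pics/h7c.png

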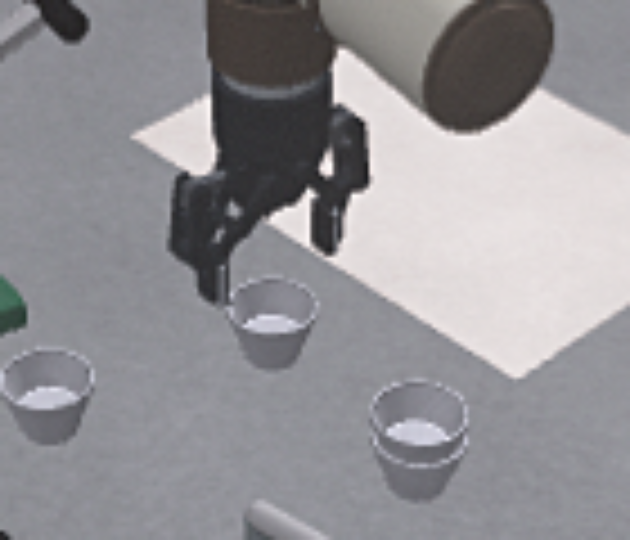

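The fingers straddle dish C at (272,320). I descend and grip.

apply_moves(steps=[{"hand": 1, "xyz": [0.1, 0, 2], "delta_rot": [0, 0, 0]}, {"hand": 1, "xyz": [0.1, 0, 2.7], "delta_rot": [0, 0, 0]}, {"hand": 1, "xyz": [0.1, 0, 2.7], "delta_rot": [0, 0, 0]}, {"hand": 1, "xyz": [0.1, 0, 2.7], "delta_rot": [0, 0, 0]}, {"hand": 0, "xyz": [0.1, 0, 2.7], "delta_rot": [0, 0, 0]}, {"hand": 0, "xyz": [0.1, 0, 2.7], "delta_rot": [0, 0, 0]}, {"hand": 0, "xyz": [0.1, 0, 2.7], "delta_rot": [0, 0, 0]}, {"hand": 0, "xyz": [0.1, 0, 2.7], "delta_rot": [0, 0, 0]}, {"hand": 0, "xyz": [0.1, 0, 2.7], "delta_rot": [0, 0, 0]}, {"hand": 0, "xyz": [0.1, 0, 2.7], "delta_rot": [0, 0, 0]}])

```text
clock: 22.53
position: [435.7, -209.7, 55.0]
ee_rot: [-0.0, 1.0, -0.0, 0.0]
contact_force: [-2.8, 1.2, 8.7]
gripper_width: 58.2
```

```bash
python3 -c "
from h import *
plan([441.7,-52,165],0)"
```

```text
pos [ 435.7 -209.7   55. ] w 58.2 F [-2.8  1.2  8.7] t 22.53 j6 0.11
 -> xyz [-0.62, 15.77, -11.01] rot [-0.0, 0.001, 0.001]
```

apply_moves(steps=[{"hand": 0, "xyz": [0, 0, -3.5], "delta_rot": [0, 0, 0]}, {"hand": 0, "xyz": [0, 0, -7], "delta_rot": [0, 0, 0]}, {"hand": 0, "xyz": [0, 0, -11], "delta_rot": [0, 0, 0]}, {"hand": 0, "xyz": [-0.2, 4, -11], "delta_rot": [0, 0, 0]}, {"hand": 0, "xyz": [-0.3, 8, -11], "delta_rot": [0, 0, 0]}, {"hand": 0, "xyz": [-0.5, 12, -11], "delta_rot": [0, 0, 0]}, {"hand": 0, "xyz": [-0.6, 14.5, -11], "delta_rot": [0, 0, 0]}, {"hand": 0, "xyz": [-0.6, 15.8, -11], "delta_rot": [0, 0, 0]}, {"hand": 0, "xyz": [-0.6, 15.8, -11], "delta_rot": [0, 0, 0]}, {"hand": 0, "xyz": [-0.6, 15.8, -11], "delta_rot": [0, 0, 0]}])

```text
clock: 23.37
position: [441.3, -51.2, 163.6]
ee_rot: [-0.001, 1.0, 0.0, 0.0]
contact_force: [-0.7, -0.4, -0.4]
gripper_width: 58.2
```

```bash
python3 -c "
from h import *
p=snap('scene','h8.png')
cv2.imwrite('pics/h8c.png',cv2.resize(p['frame'][110:230,230:370],None,fx=4.5,fy=4.5))
plan([441.7,-52,95],0)"
```

```text
pos [441.3 -51.8 163.5] w 58.0 F [ 0.8 -0.7 -1.1] t 23.42 j6 -0.25
 -> xyz [-0.04, -0.02, 6.85] rot [0.0, 0.0, 0.0]
```

View pics/h8c.png

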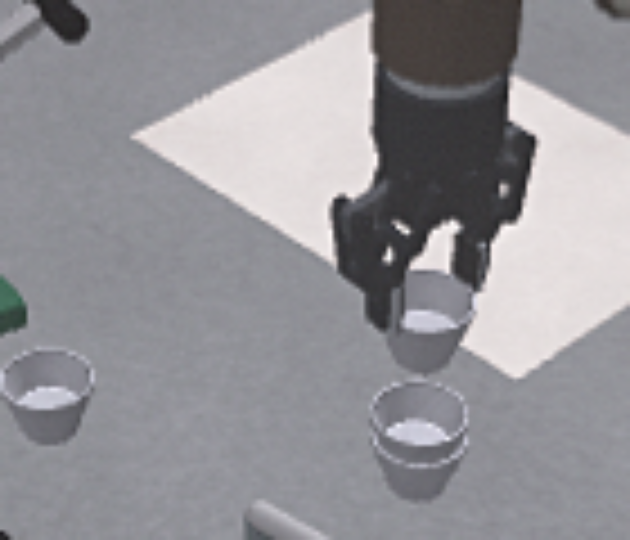

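Dish C is at (430,320), above the stack at (420,440). Lowering and releasing.

apply_moves(steps=[{"hand": 0, "xyz": [0, 0, 2.5], "delta_rot": [0, 0, 0]}, {"hand": 0, "xyz": [0, 0, 4.5], "delta_rot": [0, 0, 0]}, {"hand": 0, "xyz": [0, 0, 6], "delta_rot": [0, 0, 0]}, {"hand": 0, "xyz": [0, 0, 6.8], "delta_rot": [0, 0, 0]}, {"hand": 0, "xyz": [0, 0, 7], "delta_rot": [0, 0, 0]}, {"hand": 0, "xyz": [0, 0, 7], "delta_rot": [0, 0, 0]}, {"hand": 1, "xyz": [0, 0, 7], "delta_rot": [0, 0, 0]}, {"hand": 1, "xyz": [0, 0, 7], "delta_rot": [0, 0, 0]}, {"hand": 1, "xyz": [0, 0, 7], "delta_rot": [0, 0, 0]}, {"hand": 1, "xyz": [0, 0, 7], "delta_rot": [0, 0, 0]}, {"hand": 1, "xyz": [0, 0, 7], "delta_rot": [0, 0, 0]}, {"hand": 1, "xyz": [0, 0, 7], "delta_rot": [0, 0, 0]}])

```text
clock: 24.42
position: [441.6, -51.7, 93.7]
ee_rot: [-0.0, 1.0, 0.0, 0.0]
contact_force: [-0.6, 0.1, 0.9]
gripper_width: 85.3
```

apply_moves(steps=[{"hand": 1, "xyz": [0, 0, -1], "delta_rot": [0, 0, 0]}, {"hand": 1, "xyz": [0, 0, -4], "delta_rot": [0, 0, 0]}, {"hand": 1, "xyz": [0, 0, -7], "delta_rot": [0, 0, 0]}, {"hand": 1, "xyz": [0, 0, -7], "delta_rot": [0, 0, 0]}, {"hand": 1, "xyz": [0, 0, -7], "delta_rot": [0, 0, 0]}])

```text
clock: 24.83
position: [442.5, -51.4, 165.0]
ee_rot: [-0.0, 1.0, 0.001, 0.002]
contact_force: [-0.4, -0.1, -2.2]
gripper_width: 85.9
```

```bash
python3 dishes.py h9 "[(442,-52,36),(598,-242)]"; python3 -c "
from h import *
plan([599,-241,150],0)"
```

```text
scene [(array([ 598., -237.,   -1.]), 0.66), (array([442., -52.,  19.]), 0.4)]
top [(array([ 597., -244.,   -3.]), 0.79)]
D (442, -52, 36) {'scene': (array([445.5, -53.7]), np.float64(0.24)), 'both': (array([445.5, -53.7]), np.float64(0.24))}
D (598, -242) {'scene': (array([ 600.5, -240.1]), np.float64(0.14)), 'top': (array([ 597.6, -239.1]), np.float64(0.18)), 'both': (array([ 600.1, -239.9]), np.float64(0.33))}
pos [440.9 -51.8 162.4] w 85.4 F [ 0.   0.5 -0.6] t 25.13 j6 -0.25
 -> xyz [-15.82, -18.91, 1.21] rot [-0.0, -0.002, -0.0]
```

View pics/h9c.png

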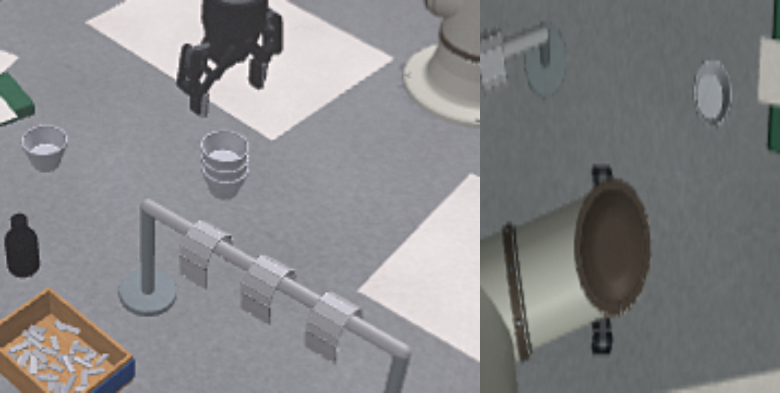

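The stack of three stands upright at (225,165). Now D at (599,-240.5).

apply_moves(steps=[{"hand": 1, "xyz": [-15.8, -18.9, 0], "delta_rot": [0, 0, 0]}, {"hand": 1, "xyz": [-15.8, -18.9, 0], "delta_rot": [0, 0, 0]}, {"hand": 1, "xyz": [-15.8, -18.9, 0], "delta_rot": [0, 0, 0]}, {"hand": 1, "xyz": [-15.8, -18.9, 0], "delta_rot": [0, 0, 0]}, {"hand": 1, "xyz": [-15.8, -18.9, 0], "delta_rot": [0, 0, 0]}, {"hand": 1, "xyz": [-15.8, -18.9, 0], "delta_rot": [0, 0, 0]}, {"hand": 1, "xyz": [-15.8, -18.9, 4], "delta_rot": [0, 0, 0]}, {"hand": 1, "xyz": [-15.8, -18.9, 8], "delta_rot": [0, 0, 0]}, {"hand": 1, "xyz": [-15.8, -18.9, 8], "delta_rot": [0, 0, 0]}, {"hand": 1, "xyz": [-15.8, -18.9, 8], "delta_rot": [0, 0, 0]}])

```text
clock: 25.97
position: [597.5, -240.7, 80.3]
ee_rot: [-0.0, 1.0, 0.0, -0.004]
contact_force: [-0.0, -0.8, 1.0]
gripper_width: 85.2
```

```bash
python3 -c "
from h import *
p=snap('scene','i1.png')
cv2.imwrite('pics/i1c.png',cv2.resize(p['frame'][110:250,170:330],None,fx=4,fy=4))
plan([599.3,-240.5,53],0)"
```

```text
pos [ 599.6 -240.9   83.4] w 85.5 F [ 1.  -0.6  1.5] t 26.02 j6 0.13
 -> xyz [0.03, 0.04, 3.04] rot [-0.001, -0.001, 0.001]
```

View pics/i1c.png

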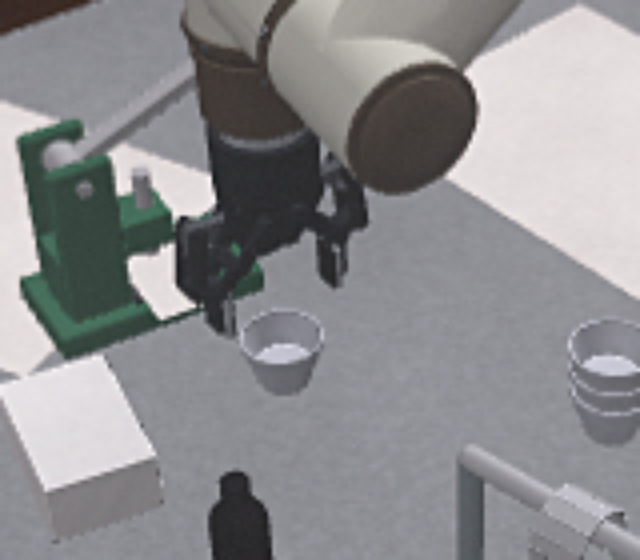

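Fingers are centred over dish D at (282,350), clear of the punch and carton.

apply_moves(steps=[{"hand": 1, "xyz": [0, 0, 2], "delta_rot": [0, 0, 0]}, {"hand": 1, "xyz": [0, 0, 3], "delta_rot": [0, 0, 0]}, {"hand": 1, "xyz": [0, 0, 3], "delta_rot": [0, 0, 0]}, {"hand": 1, "xyz": [0, 0, 3], "delta_rot": [0, 0, 0]}, {"hand": 0, "xyz": [0, 0, 3], "delta_rot": [0, 0, 0]}, {"hand": 0, "xyz": [0, 0, 3], "delta_rot": [0, 0, 0]}, {"hand": 0, "xyz": [0, 0, 3], "delta_rot": [0, 0, 0]}, {"hand": 0, "xyz": [0, 0, 3], "delta_rot": [0, 0, 0]}, {"hand": 0, "xyz": [0, 0, 3], "delta_rot": [0, 0, 0]}, {"hand": 0, "xyz": [0, 0, 3], "delta_rot": [0, 0, 0]}])

```text
clock: 26.85
position: [599.9, -240.9, 56.1]
ee_rot: [-0.0, 1.0, -0.0, 0.001]
contact_force: [-1.9, 1.9, 9.2]
gripper_width: 58.6
```

```bash
python3 -c "
from h import *
plan([441.9,-52,185],0)"
```

```text
pos [ 599.9 -240.9   56.1] w 58.6 F [-1.9  1.9  9.2] t 26.85 j6 0.13
 -> xyz [15.76, 18.89, -12.93] rot [-0.001, 0.001, 0.001]
```

apply_moves(steps=[{"hand": 0, "xyz": [0, 0, -3.5], "delta_rot": [0, 0, 0]}, {"hand": 0, "xyz": [0, 0, -7], "delta_rot": [0, 0, 0]}, {"hand": 0, "xyz": [0, 0, -11], "delta_rot": [0, 0, 0]}, {"hand": 0, "xyz": [2, 2.4, -13], "delta_rot": [0, 0, 0]}, {"hand": 0, "xyz": [4.6, 5.5, -13], "delta_rot": [0, 0, 0]}, {"hand": 0, "xyz": [7.2, 8.6, -13], "delta_rot": [0, 0, 0]}, {"hand": 0, "xyz": [9.8, 11.7, -13], "delta_rot": [0, 0, 0]}, {"hand": 0, "xyz": [12.4, 14.8, -13], "delta_rot": [0, 0, 0]}, {"hand": 0, "xyz": [14.5, 17.4, -13], "delta_rot": [0, 0, 0]}, {"hand": 0, "xyz": [15.8, 18.9, -13], "delta_rot": [0, 0, 0]}, {"hand": 0, "xyz": [15.8, 18.9, -13], "delta_rot": [0, 0, 0]}, {"hand": 0, "xyz": [15.8, 18.9, -13], "delta_rot": [0, 0, 0]}])

```text
clock: 27.85
position: [441.2, -51.0, 184.3]
ee_rot: [-0.001, 1.0, 0.0, 0.001]
contact_force: [0.1, -0.4, -0.6]
gripper_width: 58.4
```

```bash
python3 -c "
from h import *
p=snap('scene','i2.png')
cv2.imwrite('pics/i2c.png',cv2.resize(p['frame'][100:220,260:380],None,fx=4.5,fy=4.5))
plan([441.9,-52,114],0)"
```

```text
pos [441.9 -51.5 184.2] w 58.8 F [ 0.4 -0.6 -2.1] t 27.9 j6 -0.25
 -> xyz [0.01, -0.05, 7.02] rot [0.0, 0.002, 0.001]
```

View pics/i2c.png

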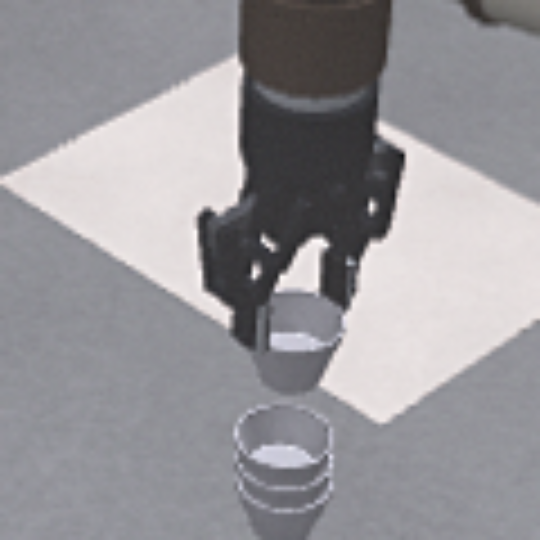

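Dish D is held at (300,340) over the stack at (285,450). Lowering and releasing.

apply_moves(steps=[{"hand": 0, "xyz": [0, 0, 2.5], "delta_rot": [0, 0, 0]}, {"hand": 0, "xyz": [0, 0, 4.5], "delta_rot": [0, 0, 0]}, {"hand": 0, "xyz": [0, 0, 6], "delta_rot": [0, 0, 0]}, {"hand": 0, "xyz": [0, 0, 6.8], "delta_rot": [0, 0, 0]}, {"hand": 0, "xyz": [0, 0, 7.1], "delta_rot": [0, 0, 0]}, {"hand": 0, "xyz": [0, 0, 7.1], "delta_rot": [0, 0, 0]}, {"hand": 1, "xyz": [0, 0, 7.1], "delta_rot": [0, 0, 0]}, {"hand": 1, "xyz": [0, 0, 7.1], "delta_rot": [0, 0, 0]}, {"hand": 1, "xyz": [0, 0, 7.1], "delta_rot": [0, 0, 0]}, {"hand": 1, "xyz": [0, 0, 7.1], "delta_rot": [0, 0, 0]}, {"hand": 1, "xyz": [0, 0, 7.1], "delta_rot": [0, 0, 0]}, {"hand": 1, "xyz": [0, 0, 7.1], "delta_rot": [0, 0, 0]}])

```text
clock: 28.9
position: [441.6, -51.6, 112.7]
ee_rot: [-0.0, 1.0, 0.0, 0.0]
contact_force: [-0.6, 0.4, 0.1]
gripper_width: 85.4
```

apply_moves(steps=[{"hand": 1, "xyz": [0, 0, -1], "delta_rot": [0, 0, 0]}, {"hand": 1, "xyz": [0, 0, -4], "delta_rot": [0, 0, 0]}, {"hand": 1, "xyz": [0, 0, -8], "delta_rot": [0, 0, 0]}, {"hand": 1, "xyz": [0, 0, -12], "delta_rot": [0, 0, 0]}, {"hand": 1, "xyz": [0, 0, -16], "delta_rot": [0, 0, 0]}, {"hand": 0, "xyz": [0, 0, -18], "delta_rot": [0, 0, 0]}, {"hand": 0, "xyz": [0, 0, -18], "delta_rot": [0, 0, 0]}, {"hand": 0, "xyz": [0, 0, -18], "delta_rot": [0, 0, 0]}])

```text
clock: 29.57
position: [441.6, -51.5, 293.5]
ee_rot: [0.0, 1.0, 0.001, 0.002]
contact_force: [-0.6, 0.6, -0.8]
gripper_width: 51.6
```

```bash
python3 dishes.py i3 "[(442,-52,54)]"; python3 -c "
from h import *
for n in('scene','top'):
  p=snap(n)
  print(n,[(np.round(d['xyz']),round(d['confidence'],2)) for d in nets.pinpoint(p,'punch_grip')],[(np.round(d['xyz']),round(d['confidence'],2)) for d in nets.pinpoint(p,'punch')])
s=p=snap('scene');p2=snap('top')
cv2.imwrite('pics/i3d.png',np.hstack([cv2.resize(s['frame'][90:210,160:260],(390,468)),cv2.resize(p2['frame'][165:265,365:425],(281,468))]))
plan([490,-377,280],1.57)
"
```

```text
scene [(array([439., -54.,   1.]), 0.6), (array([441., -56.,  36.]), 0.51), (array([441., -51.,  17.]), 0.41), (array([726., -92.,  -1.]), 0.41)]
top [(array([591., 187., 102.]), 0.28)]
D (442, -52, 54) {'scene': (array([440.8, -56. ]), np.float64(0.36)), 'both': (array([440.8, -56. ]), np.float64(0.36))}
scene [(array([ 489., -380.,  216.]), 0.95)] [(array([ 674., -397.,    1.]), 0.86)]
top [(array([ 490., -376.,  222.]), 0.97)] [(array([ 672., -399.,    1.]), 0.81)]
pos [441.5 -51.7 292.2] w 0.3 F [0.  0.5 0. ] t 30.27 j6 -0.25
 -> xyz [-4.86, -32.53, 1.22] rot [0.0, -0.0, -1.57]
```

View pics/i3c.png

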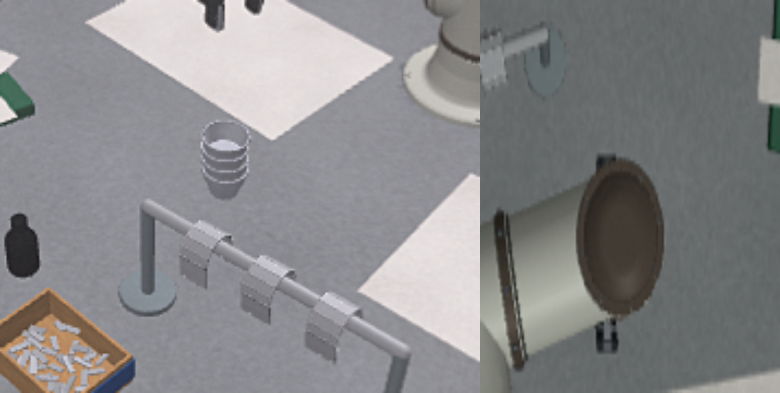

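View pics/i3d.png

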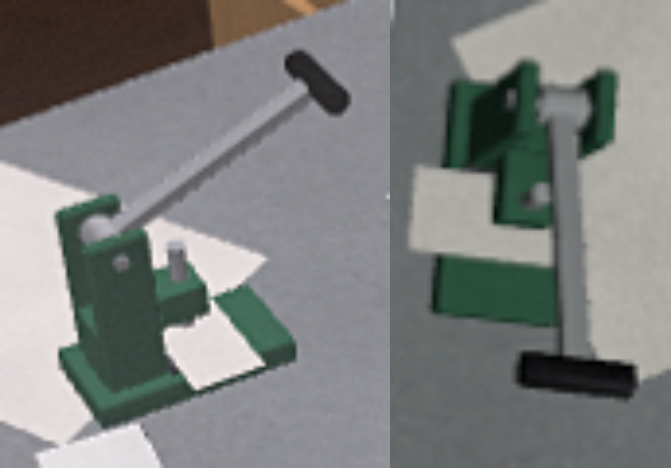

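All four dishes are nested (crop (225,158)), the saddles are still hung and the lever is up. The handle is at (489.5,-378,218), agreeing in both cameras. I move above it with the fingers shut.

apply_moves(steps=[{"hand": 0, "xyz": [-0.6, -4, 0], "delta_rot": [0, 0, 0]}, {"hand": 0, "xyz": [-1.2, -8, 0], "delta_rot": [0, 0, 0]}, {"hand": 0, "xyz": [-1.8, -12, 0], "delta_rot": [0, 0, 0.1]}, {"hand": 0, "xyz": [-2.4, -16, 0], "delta_rot": [0, 0, 0.1]}, {"hand": 0, "xyz": [-3, -20, 0], "delta_rot": [0, 0, 0.1]}, {"hand": 0, "xyz": [-3.6, -24, 0], "delta_rot": [0, 0, 0.1]}, {"hand": 0, "xyz": [-4.2, -28, 0], "delta_rot": [0, 0, 0.1]}, {"hand": 0, "xyz": [-4.8, -31.5, 0], "delta_rot": [0, 0, 0.1]}, {"hand": 0, "xyz": [-4.9, -32.6, 0], "delta_rot": [0, 0, 0.1]}, {"hand": 0, "xyz": [-4.9, -32.6, 0], "delta_rot": [0, 0, 0.1]}, {"hand": 0, "xyz": [-4.9, -32.6, 0], "delta_rot": [0, 0, 0.1]}])

```text
clock: 31.18
position: [490.2, -377.9, 291.5]
ee_rot: [0.051, 0.999, 0.0, -0.001]
contact_force: [0.2, 0.1, -0.2]
gripper_width: 0.0
```

```bash
python3 -c "
from h import *
s=snap('scene','j1s.png');p2=snap('top','j1t.png')
cv2.imwrite('pics/j1.png',np.hstack([cv2.resize(s['frame'][60:200,160:300],(468,468)),cv2.resize(p2['frame'][165:265,365:425],(281,468))]))
plan([487,-378,254],-0.1)
"
```

```text
pos [ 490.4 -376.7  292.4] w -0.4 F [0.4 0.2 0.2] t 31.28 j6 0.29
 -> xyz [0.32, -0.17, 3.84] rot [0.0, -0.0, 0.001]
```

View pics/j1.png

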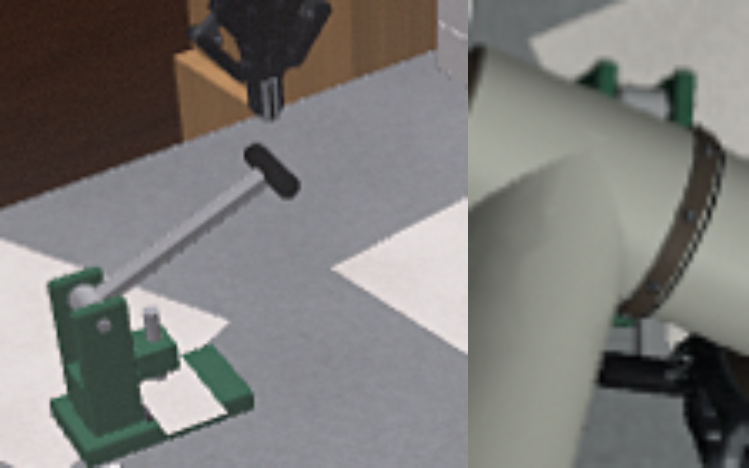

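The shut fingertips (267,115) are right above the handle (272,170). I press in stages and watch the force.

apply_moves(steps=[{"hand": 0, "xyz": [0.2, -0.1, 2], "delta_rot": [0, 0, 0]}, {"hand": 0, "xyz": [0.2, -0.1, 3.5], "delta_rot": [0, 0, 0]}, {"hand": 0, "xyz": [0.3, -0.1, 4.5], "delta_rot": [0, 0, 0]}, {"hand": 0, "xyz": [0.5, -0.1, 5.5], "delta_rot": [0, 0, 0]}, {"hand": 0, "xyz": [0.6, -0.1, 6.2], "delta_rot": [0, 0, 0]}, {"hand": 0, "xyz": [0.6, -0.1, 6.2], "delta_rot": [0, 0, 0]}])

```text
clock: 31.78
position: [483.3, -377.3, 229.7]
ee_rot: [0.05, 0.999, 0.0, -0.001]
contact_force: [-3.5, 1.6, 4.2]
gripper_width: -0.3
```

```bash
python3 -c "
from h import *
s=snap('scene','j2s.png')
cv2.imwrite('pics/j2.png',cv2.resize(s['frame'][60:200,160:300],(600,600)))
plan([476,-377,145],-0.1)
"
```

```text
pos [ 484.  -377.7  230.5] w 0.0 F [-2.6  2.4  4.4] t 31.83 j6 0.3
 -> xyz [0.79, -0.02, 8.55] rot [0.0, -0.001, 0.0]
```

View pics/j2.png

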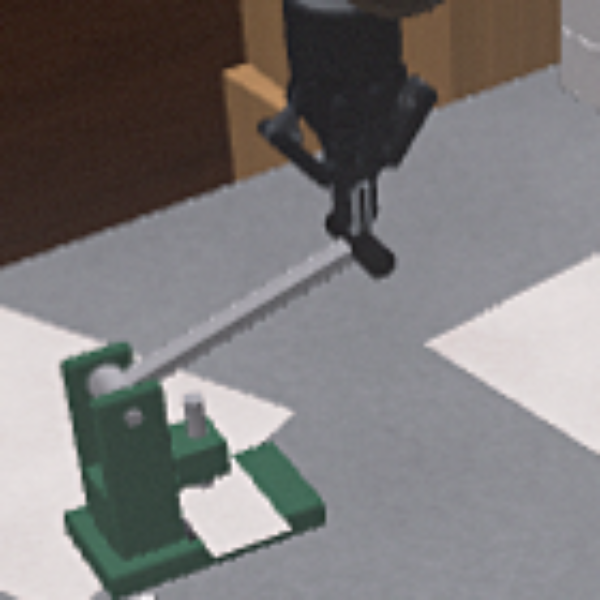

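The lever is being pushed (fingertips on the handle at (355,230), 4 N). I continue along the arc.

apply_moves(steps=[{"hand": 0, "xyz": [0.2, 0, 1], "delta_rot": [0, 0, 0]}, {"hand": 0, "xyz": [0.4, 0, 2], "delta_rot": [0, 0, 0]}, {"hand": 0, "xyz": [0.5, 0, 3], "delta_rot": [0, 0, 0]}, {"hand": 0, "xyz": [0.7, 0, 4], "delta_rot": [0, 0, 0]}, {"hand": 0, "xyz": [0.8, 0, 5], "delta_rot": [0, 0, 0]}, {"hand": 0, "xyz": [0.8, 0, 6], "delta_rot": [0, 0, 0]}, {"hand": 0, "xyz": [0.8, 0, 7], "delta_rot": [0, 0, 0]}, {"hand": 0, "xyz": [0.7, 0, 7.8], "delta_rot": [0, 0, 0]}, {"hand": 0, "xyz": [0.7, 0, 8.3], "delta_rot": [0, 0, 0]}, {"hand": 0, "xyz": [0.7, 0, 8.5], "delta_rot": [0, 0, 0]}, {"hand": 0, "xyz": [0.7, 0, 8.5], "delta_rot": [0, 0, 0]}])

```text
clock: 32.75
position: [477.4, -377.7, 144.8]
ee_rot: [0.05, 0.999, -0.0, -0.0]
contact_force: [-3.8, -1.4, 6.0]
gripper_width: -0.0
```

```bash
python3 -c "
from h import *
s=snap('scene','j3s.png')
cv2.imwrite('pics/j3.png',cv2.resize(s['frame'][60:200,160:300],(600,600)))
print([(np.round(d['xyz']),round(d['confidence'],2)) for d in nets.pinpoint(s,'punch_grip')])
plan([476,-377,143],-0.1)
"
```

```text
[(array([ 478., -372.,  111.]), 0.69)]
pos [ 477.3 -377.7  145.5] w 0.2 F [-4.2 -0.2  6.5] t 32.85 j6 0.3
 -> xyz [0.14, 0.05, 0.25] rot [-0.0, -0.0, 0.0]
```

View pics/j3.png

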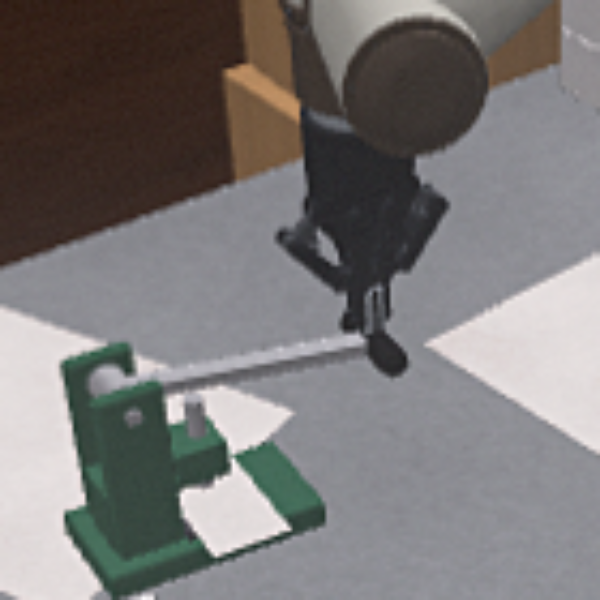

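The lever is nearly level, with the handle near (385,350). The force is 6.5 N, so it may not be at the stop yet. I push until the force rises.

apply_moves(steps=[{"hand": 0, "xyz": [0, 0, 0.2], "delta_rot": [0, 0, 0]}, {"hand": 0, "xyz": [0, 0, 0.4], "delta_rot": [0, 0, 0]}, {"hand": 0, "xyz": [0, 0, 0.4], "delta_rot": [0, 0, 0]}, {"hand": 0, "xyz": [0, 0, 0.4], "delta_rot": [0, 0, 0]}])

```text
clock: 33.18
position: [477.6, -377.7, 142.9]
ee_rot: [0.05, 0.999, -0.0, 0.0]
contact_force: [-6.3, -0.1, 10.7]
gripper_width: -0.1
```

apply_moves(steps=[{"hand": 0, "xyz": [0, 0, 0.3], "delta_rot": [0, 0, 0]}, {"hand": 0, "xyz": [0, 0, 0.3], "delta_rot": [0, 0, 0]}, {"hand": 0, "xyz": [0, 0, 0.3], "delta_rot": [0, 0, 0]}])

```text
clock: 33.43
position: [477.7, -377.8, 142.2]
ee_rot: [0.049, 0.999, -0.001, 0.001]
contact_force: [-7.6, 3.4, 19.5]
gripper_width: -0.0
```

```bash
python3 -c "
from h import *
s=snap('scene','j4s.png')
cv2.imwrite('pics/j4.png',cv2.resize(s['frame'][60:200,160:300],(600,600)))
print([(np.round(d['xyz']),round(d['confidence'],2)) for d in nets.pinpoint(s,'punch_grip')])
plan([476,-377,143],-0.1)
# lever angle check: project model at angles
"
```

```text
[(array([ 479., -375.,  110.]), 0.71)]
pos [ 477.7 -377.8  142.2] w 0.1 F [-6.4  3.2 18.3] t 33.53 j6 0.3
 -> xyz [0.18, 0.06, -0.08] rot [-0.002, 0.002, 0.001]
```

View pics/j4.png

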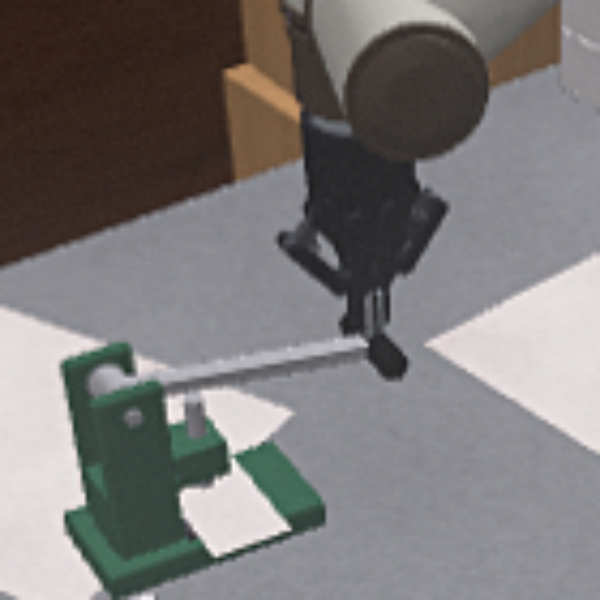

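The lever is at its stop: force climbs to 18 N with no further travel, and the handle reads z≈110. Now I ease back up along the arc.

apply_moves(steps=[{"hand": 0, "xyz": [0, 0, -1], "delta_rot": [0, 0, 0]}, {"hand": 0, "xyz": [0, 0, -2.2], "delta_rot": [0, 0, 0]}, {"hand": 0, "xyz": [0, 0, -3.4], "delta_rot": [0, 0, 0]}, {"hand": 0, "xyz": [0, 0, -4.6], "delta_rot": [0, 0, 0]}, {"hand": 0, "xyz": [-0.1, 0, -5.8], "delta_rot": [0, 0, 0]}, {"hand": 0, "xyz": [-0.3, 0, -7], "delta_rot": [0, 0, 0]}, {"hand": 0, "xyz": [-0.5, 0, -8.2], "delta_rot": [0, 0, 0]}, {"hand": 0, "xyz": [-0.8, 0, -9.4], "delta_rot": [0, 0, 0]}, {"hand": 0, "xyz": [-1, 0, -10.6], "delta_rot": [0, 0, 0]}, {"hand": 0, "xyz": [-1, 0, -12], "delta_rot": [0, 0, 0]}, {"hand": 0, "xyz": [-1, 0, -15], "delta_rot": [0, 0, 0]}, {"hand": 0, "xyz": [-1, 0, -18], "delta_rot": [0, 0, 0]}])

```text
clock: 34.53
position: [488.2, -377.6, 317.5]
ee_rot: [0.05, 0.999, 0.001, -0.0]
contact_force: [0.5, -0.5, 0.3]
gripper_width: 0.1
```

apply_moves(steps=[{"hand": 0, "xyz": [0, 4, -1], "delta_rot": [0, 0, 0]}, {"hand": 0, "xyz": [0, 8, -2], "delta_rot": [0, 0, 0]}, {"hand": 0, "xyz": [0, 12, -2], "delta_rot": [0, 0, 0]}, {"hand": 0, "xyz": [0, 14, -2], "delta_rot": [0, 0, 0]}, {"hand": 0, "xyz": [0, 14, -2], "delta_rot": [0, 0, 0]}, {"hand": 0, "xyz": [0, 14, -2], "delta_rot": [0, 0, 0]}])

```text
clock: 35.03
position: [502.4, -237.6, 338.2]
ee_rot: [0.049, 0.999, 0.0, 0.001]
contact_force: [0.5, -1.2, -0.6]
gripper_width: -0.2
```

```bash
cat > chk.py <<'E'
from fit import *
np.set_printoptions(precision=1,suppress=True)
ps={n:snap(n,f'k1{n}.png') for n in('scene','top')}
for n in ps:
  for l in('punch_grip','dish0','saddle0_crown','bottle','clip_box','carton'):
    print(n,l,[(np.round(d['xyz']),round(d['confidence'],2)) for d in nets.pinpoint(ps[n],l)])
b=np.array([-0.218,0.976,0]); m=np.array([597,187.3,150])
# overlay expected outlines
s=ps['scene'];im=cv2.resize(s['frame'],None,fx=4,fy=4,interpolation=cv2.INTER_CUBIC)
def dots(X,c):
    for u in proj(s,X): cv2.circle(im,tuple(np.round(u*4+1.5).astype(int)),1,c,-1)
for k in range(4):
    th=np.linspace(0,2*np.pi,40); dots(np.stack([441.7+31*np.cos(th),-52+31*np.sin(th),np.full(40,44+18*k)],1),(0,0,255))
cv2.imwrite('pics/k1a.png',im[440:800,1160:1720]);cv2.imwrite('pics/k1b.png',im[840:1300,1120:1720])
cv2.imwrite('pics/k1.png',s['frame'])
plan([0,0,0],0)
E
python3 chk.py
```

```text
scene punch_grip [(array([ 492., -379.,  216.]), 0.89)]
scene dish0 [(array([444., -53.,  36.]), 0.54), (array([441., -49.,  49.]), 0.52), (array([441., -52.,  16.]), 0.44), (array([443., -53.,   2.]), 0.41)]
scene saddle0_crown [(array([618., 107., 162.]), 0.57)]
scene bottle [(array([724., -94.,  -1.]), 0.68), (array([618., 108., 160.]), 0.53), (array([571., 268., 100.]), 0.23)]
scene clip_box [(array([785.,  55.,   3.]), 0.92)]
scene carton [(array([ 768., -248.,    1.]), 0.73)]
top punch_grip [(array([ 490., -379.,  220.]), 0.48)]
top dish0 [(array([441., -54.,  53.]), 0.43)]
top saddle0_crown [(array([613., 109., 156.]), 0.71)]
top bottle [(array([729., -96.,   0.]), 0.72)]
top clip_box [(array([782.,  56.,  -2.]), 0.89)]
top carton [(array([ 764., -249.,    4.]), 0.97)]
pos [ 501.3 -239.3  338.3] w 0.1 F [ 0.1 -0.4  0.4] t 35.73 j6 0.05
 -> xyz [52.28, 18.78, 33.83] rot [0.0, 0.0, -0.1]
```

View pics/k1.png

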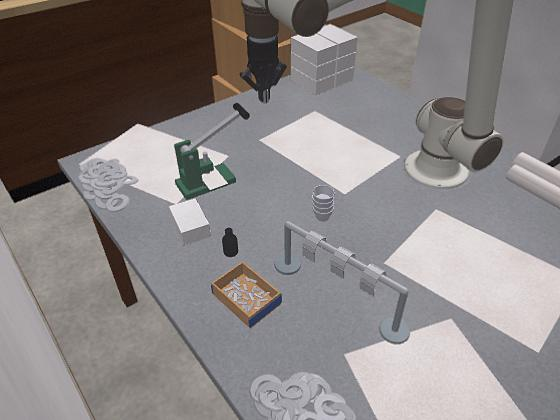

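View pics/k1a.png

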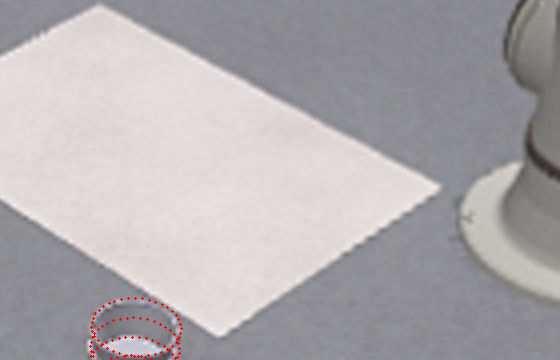

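View pics/k1b.png

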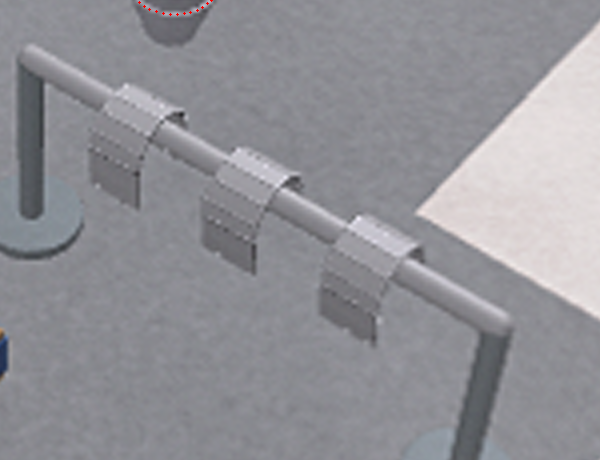

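```bash
sed -i "s#cv2.imwrite('pics/k1a.png'.*#cv2.imwrite('pics/k2a.png',cv2.resize(im[700:920,1200:1400],None,fx=2.5,fy=2.5))#" chk.py; python3 chk.py >/dev/null
```

```text
(no output)
```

View pics/k2a.png

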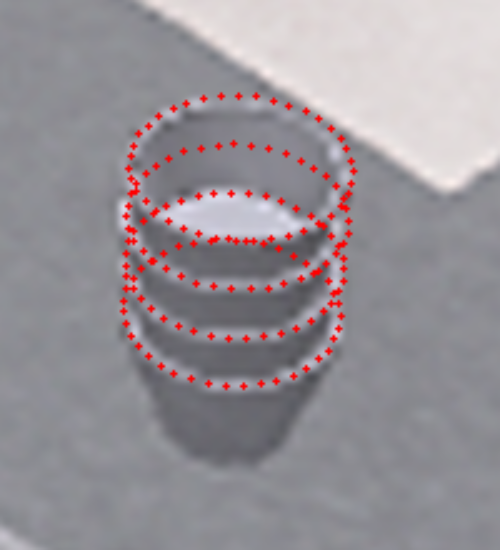

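The four predicted rims (centre (441.7,-52), steps of 18 mm) lie on the imaged rims within about 1 mm, so the stack is fully nested and upright. I'm handing in.

```bash
python3 -c "
from bench import workorder
print(workorder.job_done())"
```

```text
the job is handed in; nothing more can be done
None
```

I hung all three saddles on the rail and nested the four dishes in one upright stack at about (442, -52) mm. Then I pushed the punch lever to its stop, let it come back up, and handed the job in. `job_done()` gives no verdict, so the checks below are the evidence.

- **Saddles:** the pictures show all three astride the bar with legs down on either side. The networks found a crown for only one of them in the last pictures. It read z 156–162 mm against 158 mm expected, which fits within their accuracy. I judged the other two from the picture.
- **Dishes:** the four rims lie on the predicted positions, 18 mm apart, to about 1 mm. I never saw a dish knocked aside.
- **Lever:** at the stop the handle read z ≈ 110 mm, and the force rose to about 19 N with almost no further travel. Afterwards it read 216–220 mm against 218 mm at rest.
- **Bottle, clip box and carton:** all read within about 6 mm of where they started, which is within the networks' scatter.
- **Time and robot:** the job took about 36 s of the 208 s allowed, and the gripper is clear of everything.

One fit disagreed: just after I placed the last dish, the scene camera put the top dish 4 mm off in y. The later rim check did not bear that out.

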